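# Load and lock the drill-case carrier

### The arm

A 7-joint arm with a two-finger parallel gripper is mounted at the origin on the work surface. World frame = base frame: x ahead of the robot, y to its left, z up, the work surface at z = 0. Lengths are in m, angles in degrees, forces in N, time in s.
With the tool pointing down it reaches from about 0.4 to 0.875 m from the base axis. Payload 6.5 kg.
Tool frame: the origin (TCP) lies midway between the tips of the shut fingers; the grasp point (between the pads) lies 19 mm behind it; z points along the fingers, y is the line along which they close (so a half turn about z gives the same grasp; the last joint's range is limited). The gripper opens to 85 mm and grips with 20 to 120 N. Pads are 22 mm wide; open, the fingers measure 114 mm over their backs; the gripper's body (76 mm by 85 mm) begins 54 mm behind the grasp point. The pads swing forward as they close: fully open they stand 13 mm farther back than shut.
Start: joints at [72.697, 30.733, -0.252, 88.115, 0.149, 61.152, -4.079], TCP at [0.152, -0.632, 0.231] pointing down, gripper open.
Joint ranges: [-154.64, 154.64], [-21.42, 123.67], [-72.66, 72.17], [13.99, 137.28], [-74.86, 254.86], [10.95, 109.41], [-158.01, 158.01]. Speed limits (degrees/s): [136.94, 136.94, 180, 180, 180, 180, 180].

### API

Orientations are given as [roll, pitch, yaw] about the fixed x, y, z axes, in that order (R = Rz(yaw) Ry(pitch) Rx(roll)).
In Python, from station import get_state, eyes, workorder gives the robot as it stands.
- The arm moves only by the tool play_rows, never from a script. Its argument "increments" is a list of rows, each an object of numbers: "fingers": the gripper's target within -1 to 1 (fully open at 1, half-way at 0, shut at -1); "tx", "ty", "tz": the shift along the world's x, y, z in m; "roll": the turn about the world's z in degrees. A call has 1 to 5 rows; each row is the pose to reach, as a shift and turn from the pose commanded when the call began; what a row does not reach only later rows make up. A row lasts 1/10 s, in which the tool goes at most 50 mm and 8.59 degrees, less where a joint would pass 70% of its speed; a pose out of reach is approached as far as the arm can. A call with a gripper value outside its range is refused whole. The fingers move at their own pace and stop on an object; "newtons" is the grip in N (left out, the last holds). Time passes only in rows, so rows that repeat a pose let the fingers close. It gives the time, the measured TCP pose, the force, the opening and the grip force at its end, in the units of the state.
- get_state(): the state, without advancing time (a new reading comes with each control period).
- eyes.get_image(name): name is "scene" or "top" or "wrist"; returns a dict with "img" (400x640x3 uint8, red, green, blue), "fx", "fy", "cx", "cy" (pixels), "R" (3x3) and "t" (3): a world point X has camera coordinates R X + t; the wrist camera has in their place "T_tool_cam" (4x4, takes a point from camera to tool coordinates, whose origin is the TCP and whose axes are the flange's). Camera axes: x right, y down, z forward; pixel columns grow to the right and rows downward; lengths in m; the calibration is good to about 2 mm. A picture is of the moment at which its call begins: read the wrist's pose just before it. There is no depth.
- workorder.sign_off(): hands the job in; it is judged then, once.
Trained networks look in a picture, given as the dict that the camera call returned (one of the last four; its "shot" number tells which), for a name from the list of things; names that differ only in an ending like _2 or _b are one class to them, and where a whole thing is asked for, a point or a joint stands for the part that bears it (a point fixed in the world has none). Each returns a list of dicts, best first, with "confidence" (0 to 1); they miss things now and then, are a little off and sometimes report something else, mostly with a low value. They report only what shows in the picture. A call takes as long as a camera call.
- eyes.spot_in(picture, target): "extent" ([left, top, right, bottom] as shares, 0 to 1, of the picture: columns of its width, rows of its height, round what is visible of it).
- eyes.masks_of(picture, target): "region" (400x640 bool, what is visible of it) and "extent" ([left, top, right, bottom] as shares, 0 to 1, of the picture: columns of its width, rows of its height, round what is visible of it).
- eyes.tip_of(picture, target): "xy" ([column, row] as shares, 0 to 1, of the picture: columns of its width, rows of its height: a listed point, or the origin of a listed thing).
The state is a dict: "time": time; "joint_positions": joint angles; "joint_velocities": joint speeds; "joint_torque": joint torques, N m; "ee_pos": TCP position; "tcp_rot": TCP orientation; "wrist_force": force on the tool from outside, world axes, zero at the start; "moment": the same for the moment, N m; "gripper_width": finger opening in m; "finger_force": force on a finger pad.
Only numpy, scipy, OpenCV 4.12 (cv2) and the standard library are available. Lean on these libraries where they do the work, as an engineer would, in place of code of your own. Each camera call takes 0.05 s, during which the arm holds its last target. There are 200 camera calls.

### The job

Get the tilted drill-case carrier ready to be carried: first put the wood offcut that was left in it into the white offcut bin, then stack all the drill cases flat on one another on the sloping base, each lengthwise in the middle and pushed back against the backstop. When they are all in, swing the gate shut across them and drop the locking pin fully home through the eyes of the carrier and gate. Leave the hammer, tub and tape measure alone.

Things in the scene. Friction and masses are not known exactly. Their poses are not given: they have to be found in the camera images.
- cradle: sloping base of the green steel carrier, fixed; 164 mm long, y from -99 to +107 mm. Origin: middle of the corner of base and backstop, 30 mm above the bench. Own x: along the base's face, uphill, away from backstop and robot; own z: normal to the base, leaning 15 degrees (0.26 rad) towards the robot; own y: left. A case in place: own x along cradle x, origin at x=65, y=0, z=0, 30, 60 or 90
- backstop (a point): middle of the top edge of the backstop's face: a plate 6 mm thick in the plane cradle x=0, 126 mm high (z), folded to a shallow channel: side flanges 4 mm thick stand out to x=24 mm, inner faces at y=-38 and +38. The case ends lean on the plate, between the flanges. Friction holds cases on the slope: they do not slide down to it by themselves
- gate (a joint): swing gate of steel bars on the right front post (radius 6 mm, at cradle x=148, y=-75, 118 mm high), hinge axis along cradle z. 0 = shut (along cradle y, end stop), grows to 1.7 as it swings out away from the backstop; 1.57 = pointing along cradle x. Starts open. 0.25 kg; a stiff hinge (about 0.09 N m): stays where it is left
- gate_grip (a point): middle of the red upright round grip of the gate, 18 mm diameter, 40 mm high along cradle z, 75 mm from the hinge axis; point height 134 mm above the base along cradle z. The gate's top bar is 26 mm below this point
- gate_hinge (a point): point on the gate's hinge axis, level with gate_grip (134 mm above the base along cradle z)
- lock_eye (a point): centre of the mouth of the lock eye, on top of the upper of two steel lugs on the left front post (post 14 x 12 mm at cradle y=99, 118 mm high); at cradle x=148, y=76, z=118. Holes of 17 mm along cradle z: upper lug z=111 to 118, gate eye z=100 to 108 (151 mm from the hinge, in line only with the gate shut), lower lug z=90 to 97
- pin: locking pin: steel shaft 12 mm diameter, 60 mm long with an 8 mm tapered tip, then a flange 28 x 4 mm, then a red round grip 22 mm diameter, 36 mm high; 0.12 kg. Origin at the tip, own z along the shaft to the grip. Starts upright in the wooden block, flange on its top (tip 15 mm above the bench). Fully home, the flange rests on the upper lug and the tip is at cradle z=58
- block: wooden holder block for the pin, 74 x 74 x 75 mm high, fixed, with a 17 mm vertical hole through its centre; origin at the centre of its underside
- offcut: pine offcut 80 (own x) x 44 (own y) x 30 mm (own z), 0.09 kg, origin at the centre of its underside; starts on the carrier's base, tilted with it
- bin: white offcut bin, open box 150 x 150 x 60 mm high, walls 4 mm, fixed; origin at the centre of its underside
- case_blue: blue drill case, a closed plastic box 130 (own x) x 56 (own y) x 30 mm (own z), 0.3 kg, lid up; origin at the centre of its underside. Starts flat on the clear bench to the left (+y) of the carrier; may be absent
- case_red: red drill case, a closed plastic box 130 (own x) x 56 (own y) x 30 mm (own z), 0.3 kg, lid up; origin at the centre of its underside. Starts flat on the clear bench to the left (+y) of the carrier; may be absent
- case_grey: grey drill case, a closed plastic box 130 (own x) x 56 (own y) x 30 mm (own z), 0.3 kg, lid up; origin at the centre of its underside. Starts flat on the clear bench to the left (+y) of the carrier; may be absent
- case_yellow: yellow drill case, a closed plastic box 130 (own x) x 56 (own y) x 30 mm (own z), 0.3 kg, lid up; origin at the centre of its underside. Starts flat on the clear bench to the left (+y) of the carrier; may be absent
- hammer: hammer 260 mm long lying on the bench, bystander
- tub: white open plastic tub, 80 mm diameter, 60 mm high, bystander
- tape_measure: yellow tape measure 66 x 36 x 60 mm, bystander

How it is judged:
By the outcome, as a careful person would: the job done as asked, in the order asked, and still so for the second after the job is handed in, with the robot touching nothing.
Of case_blue, case_red, case_grey, case_yellow only 3 to 4 are there at a start; the rules pass over those that are not, and their reading is None.
At some moment in a run one of case_blue, case_red, case_grey, case_yellow may be knocked a few centimetres aside while the robot is not near it.
Once in a run the grip may slacken for a moment while it holds something.
It also fails if it takes over 210 s, if anything falls off the work surface, if the arm or the gripper's body presses on something with over 40 N, if the wrist force passes 120 N, or if a joint passes its speed limit or range.

## Working session

There is one attempt and no reset: what is moved stays moved. The work goes in short steps, Python scripts to look and compute and a tool call to move; the robot and the scene stay as the last step left them, time stands still between calls to the robot, and variables do not carry over. Pictures are saved under pics/ and viewed, at most 14 in all, crops included, and the job is handed in when it is done.

Besides the shell and the picture viewer there is one more tool, called as name(argument=value, ...) on one line, values as JSON. play_rows: Moves the arm, as the interface text tells. Its arguments: {"type":"object","properties":{"increments":{"type":"array"},"newtons":{"type":"number"}},"required":["increments"]}

```bash
mkdir -p pics; ls; cat > h.py <<'E'
import numpy as np, cv2
from scipy.spatial.transform import Rotation as Ro
from station import get_state, eyes, workorder
NAMES=['cradle','backstop','gate','gate_grip','gate_hinge','lock_eye','pin','block','offcut','bin','case_blue','case_red','case_grey','case_yellow']
def shot(n):
    s=get_state(); p=eyes.get_image(n)
    if n=='wrist':
        T=np.eye(4);T[:3,:3]=Ro.from_euler('xyz',s['tcp_rot'],degrees=True).as_matrix();T[:3,3]=s['ee_pos']
        M=np.linalg.inv(T@p['T_tool_cam']); p['Rw'],p['tw']=M[:3,:3],M[:3,3]
    else: p['Rw'],p['tw']=np.array(p['R']),np.array(p['t'])
    return p
def ray(p,u,v):
    d=p['Rw'].T@np.array([(u-p['cx'])/p['fx'],(v-p['cy'])/p['fy'],1.]); return -p['Rw'].T@p['tw'],d
def atz(p,u,v,z):
    c,d=ray(p,u,v); return c+d*(z-c[2])/d[2]
def proj(p,X):
    q=p['Rw']@np.asarray(X)+p['tw']; return np.array([p['fx']*q[0]/q[2]+p['cx'],p['fy']*q[1]/q[2]+p['cy']])
def tri(obs): # [(p,u,v)]
    A=np.zeros((3,3));b=np.zeros(3)
    for p,u,v in obs:
        c,d=ray(p,u,v);d=d/np.linalg.norm(d);P=np.eye(3)-np.outer(d,d);A+=P;b+=P@c
    X=np.linalg.solve(A,b); return X,[np.round(proj(p,X)-[u,v],1) for p,u,v in obs]
def tip(p,n):
    r=eyes.tip_of(p,n); return (r[0]['xy'][0]*640,r[0]['xy'][1]*400,r[0]['confidence']) if r else None
def mask(p,n,minc=.3):
    r=eyes.masks_of(p,n); return (r[0]['region'],r[0]['confidence']) if r and r[0]['confidence']>minc else None
def save(p,f): cv2.imwrite('pics/'+f,p['img'][:,:,::-1])
E
cat > a.py <<'E'
from h import *
S=get_state();print(S['time'],S['ee_pos'],S['tcp_rot'],S['gripper_width'])
a=shot('scene');b=shot('top')
save(a,'s0.png');save(b,'t0.png')
for n in NAMES:
    o=[(p,)+tip(p,n) if tip(p,n) else None for p in (a,b)]
    print(n,[None if x is None else np.round(x[1:],2) for x in o],end=' ')
    if all(o): X,r=tri([x[:3] for x in o]);print(np.round(X,3),r,end='')
    print()
print(get_state()['time'])
E
python3 a.py
```

```text
pics
0.0 [ 0.15166135 -0.63141403  0.23043556] [-1.79901624e+02  8.70259887e-03  1.35126431e+01] 0.08497004177663725
cradle [array([298.82, 200.  ,   0.61]), array([327.3 , 238.2 ,   0.66])] [ 0.481 -0.004  0.047] [array([-1.2,  0.1]), array([-1. , -0.5])]
backstop [array([293.89, 165.2 ,   0.67]), array([323.78, 244.88,   0.58])] [0.45  0.005 0.153] [array([-0.8,  0.1]), array([-0.7, -0.4])]Traceback (most recent call last):
  File "a.py", line 6, in <module>
    o=[(p,)+tip(p,n) if tip(p,n) else None for p in (a,b)]
                        ~~~^^^^^
  File "h.py", line 24, in tip
    r=eyes.tip_of(p,n); return (r[0]['xy'][0]*640,r[0]['xy'][1]*400,r[0]['confidence']) if r else None
ValueError: it knows: backstop, bin, block, case_blue, case_grey, case_red, case_yellow, cradle, gate_grip, gate_hinge, hammer, lock_eye, offcut, pin, tape_measure, tub
```

```bash
cat > a.py <<'E'
from h import *
a=shot('scene');b=shot('top')
save(a,'s1.png');save(b,'t1.png')
for n in NAMES:
    if n in('gate',):continue
    o=[]
    for p in(a,b):
        t=tip(p,n); o.append((p,)+t if t else None)
    print(n,[None if x is None else np.round(x[1:],2) for x in o],end=' ')
    if all(o): X,r=tri([x[:3] for x in o]);print(np.round(X,3),r,end='')
    print()
print(get_state()['time'])
big=np.hstack([cv2.resize(p['img'],(800,500)) for p in (a,)]);cv2.imwrite('pics/sb.png',big[:,:,::-1])
E
python3 a.py
```

```text
cradle [array([297.92, 202.48,   0.82]), array([326.98, 239.6 ,   0.82])] [ 0.477 -0.004  0.034] [array([-0.8,  0.1]), array([-0.6, -0.3])]
backstop [array([289.6 , 165.12,   0.67]), array([324.22, 245.8 ,   0.65])] [ 0.445 -0.001  0.153] [array([ 0.9, -0.1]), array([0.8, 0.4])]
gate_grip [array([308.67, 193.2 ,   0.76]), array([341.18, 177.68,   0.54])] [ 0.628 -0.052  0.219] [array([ 2.7, -0.4]), array([2., 1.])]
gate_hinge [array([283.58, 190.  ,   0.85]), array([326.27, 246.  ,   0.71])] [ 0.448 -0.015  0.07 ] [array([ 4.3, -0.6]), array([3.7, 1.8])]
lock_eye [array([344.51, 188.  ,   0.8 ]), array([306.82, 192.12,   0.91])] [0.606 0.058 0.159] [array([-2.1,  0.3]), array([-1.6, -1. ])]
pin [array([207.62, 285.12,   0.6 ]), array([4.2893e+02, 2.0580e+02, 3.8000e-01])] [ 0.589 -0.334  0.027] [array([-1.4,  0.1]), array([-1. , -0.3])]
block [array([208.32, 293.88,   0.67]), array([425.09, 206.88,   0.77])] [ 0.591 -0.335 -0.009] [array([ 0.7, -0.1]), array([0.5, 0.1])]
offcut [array([311.68, 213.6 ,   0.69]), array([325.5 , 218.12,   0.9 ])] [0.545 0.001 0.043] [array([-0.6,  0.1]), array([-0.5, -0.3])]
bin [array([171.07, 247.6 ,   0.92]), array([439.1 , 266.32,   0.71])] [ 0.395 -0.367 -0.007] [array([-0.9,  0. ]), array([-0.7, -0.2])]
case_blue [array([373.89, 203.68,   0.68]), array([259.39, 213.72,   0.68])] [ 0.569  0.222 -0.022] [array([ 0.4, -0.1]), array([0.3, 0.2])]
case_red [array([374.27, 154.2 ,   0.68]), array([217.09, 266.2 ,   0.82])] [0.396 0.356 0.001] [array([-1.8,  0.4]), array([-1.7, -1.1])]
case_grey [None, array([326.08, 238.08,   0.5 ])] 
case_yellow [array([337.73, 171.4 ,   0.6 ]), array([264.83, 260.  ,   0.73])] [0.412 0.194 0.013] [array([ 0.2, -0. ]), array([0.1, 0.1])]
1.9
```

View pics/s0.png

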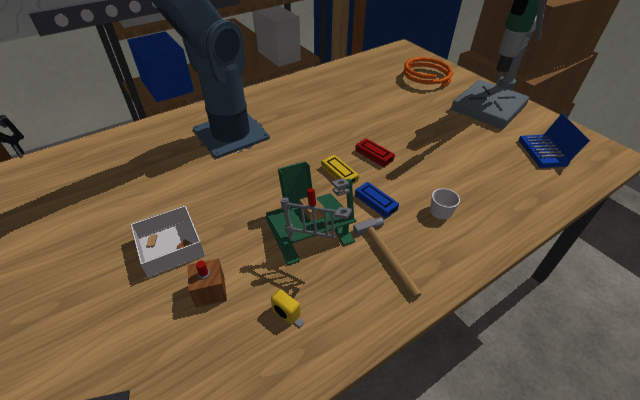

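View pics/t0.png

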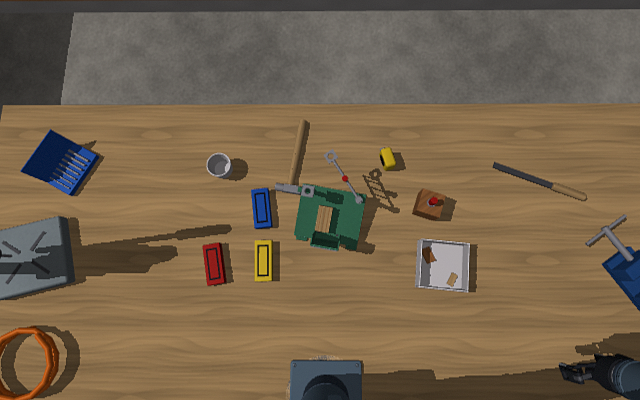

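```bash
cat >> h.py <<'E'
a15=np.radians(15)
def C2W(c,q): # q=x,y,yaw of cradle; c in m
    x=np.array([np.cos(a15),0,np.sin(a15)]);z=np.array([-np.sin(a15),0,np.cos(a15)])
    v=c[0]*x+np.array([0,c[1],0])+c[2]*z
    return Ro.from_euler('z',q[2]).as_matrix()@v+[q[0],q[1],.03]
def rect(p,n,z,minc=.3):
    m=mask(p,n,minc)
    if m is None: return None
    k=m[0].astype(np.uint8); cs=cv2.findContours(k,cv2.RETR_EXTERNAL,cv2.CHAIN_APPROX_NONE)[0]
    c=max(cs,key=cv2.contourArea)[:,0,:]
    W=np.array([atz(p,u,v,z)[:2] for u,v in c]).astype(np.float32)
    (cx,cy),(w,h),an=cv2.minAreaRect(W*1000)
    if w<h: an+=90;w,h=h,w
    return round(cx/1000,4),round(cy/1000,4),round((an+90)%180-90,1),round(w),round(h),round(m[1],2)
E
cat > b.py <<'E'
from h import *
from scipy.optimize import least_squares as ls
a=shot('scene');b=shot('top')
P={'cradle':(0,0,0),'backstop':(0,0,.126),'lock_eye':(.148,.076,.118)}
O=[]
for n in P:
    for p in(a,b):
        t=tip(p,n)
        if t: O.append((p,P[n],t[:2],n))
f=lambda q:np.concatenate([proj(p,C2W(c,q))-t for p,c,t,n in O])
s=ls(f,[.47,0,0],loss='soft_l1',x_scale=[.01,.01,.1]);print(s.x,np.degrees(s.x[2]))
for o,r in zip(O,f(s.x).reshape(-1,2)):print(o[3],np.round(r,1))
q=s.x
for p in(a,b):print('hinge,eye,pred',proj(p,C2W((.148,-.075,.134),q)),proj(p,C2W((.148,.076,.118),q)))
for p in (a,b):
  t=tip(p,'gate_grip')
  for g in np.arange(.7,1.5,.1): print(round(g,1),np.round(proj(p,C2W((.148+.075*np.sin(g),-.075+.075*np.cos(g),.134),q))-t[:2],1),end=';')
  print()
for n,z in[('case_blue',.03),('case_red',.03),('case_yellow',.03),('offcut',.07),('bin',.06),('block',.075)]:print(n,rect(b,n,z))
E
python3 b.py
```

```text
[ 0.47553401  0.00078259 -0.1780966 ] -10.20418356642125
cradle [1.1 1.6]
cradle [-0.3 -0.8]
backstop [-2.2 -3.6]
backstop [-0.2  0.1]
lock_eye [-2.9 -2.7]
lock_eye [-0.2 -2.3]
hinge,eye,pred [283.6273265  191.57428262] [340.5107838  180.48662792]
hinge,eye,pred [357.33465319 201.13255538] [305.52435688 191.66095663]
0.7 [ 2.5 -2.6];0.8 [ 1.4 -1. ];0.9 [-0.1  0.7];1.0 [-1.8  2.2];1.1 [-3.8  3.7];1.2 [-6.1  5.2];1.3 [-8.6  6.6];1.4 [-11.3   7.8];
0.7 [-3.5  2.6];0.8 [-1.4  1. ];0.9 [ 0.9 -0.4];1.0 [ 3.3 -1.6];1.1 [ 5.8 -2.5];1.2 [ 8.4 -3.1];1.3 [11.  -3.5];1.4 [13.7 -3.7];
case_blue (0.5818, 0.2075, 7.3, 133, 61, 0.76)
case_red (0.4005, 0.3526, 10.7, 133, 61, 0.69)
case_yellow (0.4106, 0.1957, 2.1, 124, 54, 0.82)
offcut (0.5404, 0.0065, -9.9, 83, 44, 0.93)
bin (0.3994, -0.3611, 84.4, 162, 150, 0.84)
block (0.585, -0.3252, -19.2, 88, 84, 0.66)
```

play_rows(increments=[{"tx":0.025,"ty":0.04,"tz":0.02,"roll":-5},{"tx":0.05,"ty":0.08,"tz":0.04,"roll":-10},{"tx":0.075,"ty":0.12,"tz":0.06,"roll":-15},{"tx":0.1,"ty":0.16,"tz":0.08,"roll":-20},{"tx":0.12,"ty":0.2,"tz":0.09,"roll":-23.7}])

```text
invalid input
```

play_rows(increments=[{"tx":0.13,"ty":0.22},{"tx":0.13,"ty":0.22},{"tx":0.13,"ty":0.22},{"tx":0.13,"ty":0.22},{"tx":0.13,"ty":0.22}])

```text
invalid input
```

play_rows(increments=[{"tx":0.12,"ty":0.21},{"tx":0.12,"ty":0.21},{"tx":0.12,"ty":0.21},{"tx":0.12,"ty":0.21},{"tx":0.12,"ty":0.21}])

```text
invalid input
```

```bash
cat > c.py <<'E'
from h import *
S=get_state();print(S['time'],S['ee_pos'],S['tcp_rot'],S['wrist_force'])
w=shot('wrist');print(w['T_tool_cam'])
for n in ('offcut','cradle','backstop','lock_eye','gate_hinge','gate_grip'):print(n,tip(w,n))
print(rect(w,'offcut',.075)); save(w,'w1.png')
E
python3 c.py
```

```text
2.7 [ 0.15184586 -0.63198525  0.23126582] [-1.79997131e+02  2.89674981e-04  1.35096221e+01] [-0.06095781  0.26707255  0.02734906]
[[-1.21302227e-03 -9.55247347e-01 -2.95805739e-01  7.53371036e-02]
 [ 9.99999158e-01 -1.02236723e-03 -7.99199051e-04 -1.49271509e-03]
 [ 4.61010679e-04 -2.95806459e-01  9.55247783e-01 -1.42947320e-01]
 [ 0.00000000e+00  0.00000000e+00  0.00000000e+00  1.00000000e+00]]
offcut None
cradle None
backstop None
lock_eye None
gate_hinge None
gate_grip None
None
```

View pics/w1.png

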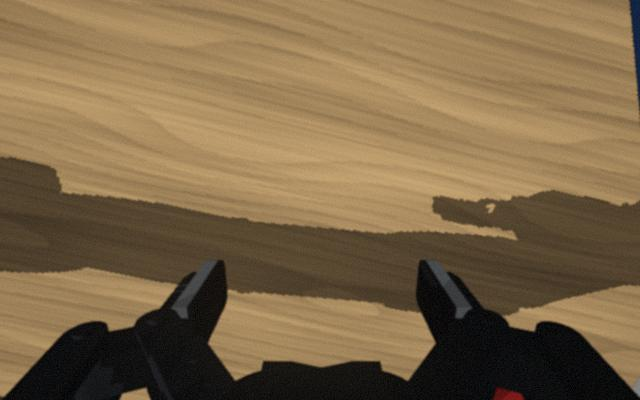

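play_rows(increments=[{"fingers":1,"tx":0.025,"ty":0.04,"tz":0.02,"roll":-5},{"fingers":1,"tx":0.05,"ty":0.08,"tz":0.04,"roll":-10},{"fingers":1,"tx":0.075,"ty":0.12,"tz":0.06,"roll":-15},{"fingers":1,"tx":0.1,"ty":0.16,"tz":0.08,"roll":-20},{"fingers":1,"tx":0.12,"ty":0.2,"tz":0.09,"roll":-23.7}])

```text
time: 3.6
ee_pos: [0.2729, -0.4316, 0.3228]
tcp_rot: [179.9, -0.1, -10.4]
wrist_force: [1.1, 0.4, -1.0]
gripper_width: 0.0852
finger_force: 0.0
```

play_rows(increments=[{"fingers":1,"tx":0.13,"ty":0.21,"tz":0,"roll":0},{"fingers":1,"tx":0.13,"ty":0.21,"tz":0,"roll":0},{"fingers":1,"tx":0.13,"ty":0.21,"tz":0,"roll":0},{"fingers":1,"tx":0.13,"ty":0.21,"tz":0,"roll":0},{"fingers":1,"tx":0.13,"ty":0.21,"tz":0,"roll":0}])

```text
time: 4.1
ee_pos: [0.4024, -0.2205, 0.3215]
tcp_rot: [180.0, -0.1, -10.2]
wrist_force: [1.3, -0.3, -0.1]
gripper_width: 0.0855
finger_force: 0.0
```

play_rows(increments=[{"fingers":1,"tx":0.12,"ty":0.22,"tz":0,"roll":0},{"fingers":1,"tx":0.12,"ty":0.22,"tz":0,"roll":0},{"fingers":1,"tx":0.12,"ty":0.22,"tz":0,"roll":0},{"fingers":1,"tx":0.12,"ty":0.22,"tz":0,"roll":0},{"fingers":1,"tx":0.12,"ty":0.22,"tz":0,"roll":0}])

```text
time: 4.6
ee_pos: [0.522, -0.0014, 0.3214]
tcp_rot: [180.0, -0.0, -10.2]
wrist_force: [0.4, -0.6, -0.4]
gripper_width: 0.0854
finger_force: 0.0
```

```bash
python3 c.py
```

```text
4.6 [ 0.52197062 -0.00138861  0.32143566] [ 1.79994779e+02 -4.32304162e-02 -1.02154929e+01] [ 0.43129085 -0.57526482 -0.42371733]
[[-1.21334480e-03 -9.55194975e-01 -2.95974808e-01  7.47502967e-02]
 [ 9.99999192e-01 -1.04664668e-03 -7.21656592e-04 -1.30018334e-03]
 [ 3.79541701e-04 -2.95975444e-01  9.55195473e-01 -1.42947945e-01]
 [ 0.00000000e+00  0.00000000e+00  0.00000000e+00  1.00000000e+00]]
offcut (314.688, 145.68, 0.7)
cradle (327.68, 191.79999999999998, 0.66)
backstop (330.368, 250.07999999999998, 0.61)
lock_eye (241.216, 109.60000000000001, 0.91)
gate_hinge (424.70399999999995, 113.52, 0.79)
gate_grip None
(0.5419, 0.0073, -9.8, 83, 45, 0.68)
```

View pics/w1.png

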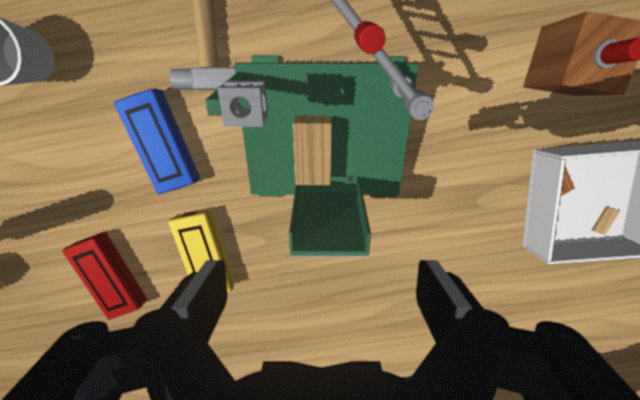

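```bash
cat > d.py <<'E'
from h import *
from scipy.optimize import least_squares as ls
w=shot('wrist')
P={'cradle':(0,0,0),'backstop':(0,0,.126),'lock_eye':(.148,.076,.118),'gate_hinge':(.148,-.075,.134)}
O=[(w,P[n],np.array(tip(w,n)[:2]),n) for n in P]
f=lambda q:np.concatenate([proj(p,C2W(c,q))-t for p,c,t,n in O])
s=ls(f,[.47,0,-.17],loss='soft_l1',f_scale=2,x_scale=[.01,.01,.1]);q=s.x;print(q,np.degrees(q[2]))
for o,r in zip(O,f(q).reshape(-1,2)):print(o[3],np.round(r,1))
# offcut: rect at several heights consistent with cradle
for c in np.arange(.03,.11,.01):
    X=C2W((c,0,.03),q); r=rect(w,'offcut',X[2]); print(round(c,2),X.round(3),r[:3])
t=tip(w,'offcut')
np.save('q.npy',q)
for xy in [(370,37)]:
    for g in (.8,.85,.9): print(g,proj(w,C2W((.148+.075*np.sin(g),-.075+.075*np.cos(g),.154),q)))
E
python3 d.py
```

```text
[ 0.47446681  0.00139728 -0.21700586] -12.433519698177998
cradle [-3.9 -1.3]
backstop [-3.6  4.8]
lock_eye [0.4 2.6]
gate_hinge [ 315.9 -150.3]
0.03 [ 0.495 -0.003  0.067] (0.5415, 0.0082, -10.1)
0.04 [ 0.505 -0.005  0.069] (0.5419, 0.0081, -10.1)
0.05 [ 0.514 -0.007  0.072] (0.5422, 0.0079, -10.1)
0.06 [ 0.523 -0.009  0.075] (0.5426, 0.0077, -10.1)
0.07 [ 0.533 -0.011  0.077] (0.5429, 0.0076, -10.1)
0.08 [ 0.542 -0.014  0.08 ] (0.5433, 0.0074, -10.1)
0.09 [ 0.552 -0.016  0.082] (0.5436, 0.0072, -10.1)
0.1 [ 0.561 -0.018  0.085] (0.5439, 0.0071, -10.1)
0.8 [369.92068098  48.85746894]
0.85 [374.59932136  44.7253289 ]
0.9 [379.49998809  40.79072755]
```

```bash
cat > d.py <<'E'
from h import *
from scipy.optimize import least_squares as ls
w=shot('wrist')
for z in (.118,.128):
  O=[((0,0,0),(327.7,191.8)),((0,0,.126),(330.4,250)),((.148,.076,.118),(241,106)),((.148,-.075,z),(422,107))]
  f=lambda q:np.concatenate([proj(w,C2W(c,q))-t for c,t in O])
  s=ls(f,[.47,0,-.17],loss='soft_l1',f_scale=2,x_scale=[.01,.01,.1]);q=s.x;print(q,np.degrees(q[2]),f(q).round(1))
np.save('q.npy',q)
for c in [(0,-.038,0),(0,.038,0),(0,.038,.126),(0,-.038,.126),(.024,.038,.126),(.164,.107,0),(.164,-.099,0)]: 
  u=tuple(int(v) for v in proj(w,C2W(c,q)).round()); print(c,u); cv2.circle(w['img'],u,3,(255,0,255),1)
save(w,'w2.png')
E
python3 d.py
```

```text
[ 0.47844329 -0.00296185 -0.1803697 ] -10.33442260103145 [ 0.1 -1.8 -0.6  0.2 -0.3  0.7  0.7  0. ]
[ 0.47945087 -0.00314106 -0.16563418] -9.490139713263284 [ 0.1 -2.5 -0.1 -0.7 -2.3  0.9  2.2  0.8]
(0, -0.038, 0) (355, 189)
(0, 0.038, 0) (300, 190)
(0, 0.038, 0.126) (294, 250)
(0, -0.038, 0.126) (366, 249)
(0.024, 0.038, 0.126) (293, 231)
(0.164, 0.107, 0) (231, 62)
(0.164, -0.099, 0) (417, 60)
```

View pics/w2.png

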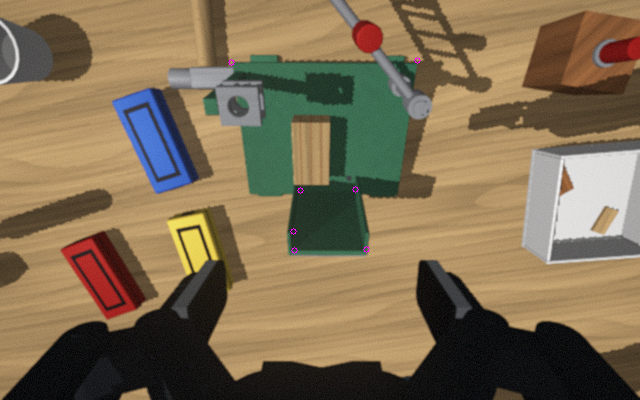

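play_rows(increments=[{"fingers":1,"tx":0.004,"ty":0.012,"tz":-0.04,"roll":0},{"fingers":1,"tx":0.004,"ty":0.012,"tz":-0.09,"roll":0},{"fingers":1,"tx":0.004,"ty":0.012,"tz":-0.14,"roll":0},{"fingers":1,"tx":0.004,"ty":0.012,"tz":-0.19,"roll":0},{"fingers":1,"tx":0.004,"ty":0.012,"tz":-0.235,"roll":0}])

```text
time: 6.25
ee_pos: [0.5248, 0.0089, 0.0841]
tcp_rot: [-180.0, 0.0, -10.2]
wrist_force: [1.0, -0.8, -0.2]
gripper_width: 0.0859
finger_force: 0.0
```

play_rows(increments=[{"fingers":1,"tx":0,"ty":0,"tz":-0.02,"roll":0},{"fingers":1,"tx":0,"ty":0,"tz":-0.042,"roll":0},{"fingers":-1,"tx":0,"ty":0,"tz":-0.042,"roll":0},{"fingers":-1,"tx":0,"ty":0,"tz":-0.042,"roll":0},{"fingers":-1,"tx":0,"ty":0,"tz":-0.042,"roll":0}], newtons=50)

```text
time: 6.75
ee_pos: [0.5264, 0.009, 0.0454]
tcp_rot: [-180.0, -0.1, -10.2]
wrist_force: [0.2, -0.2, 1.2]
gripper_width: 0.0438
finger_force: 1.2
```

play_rows(increments=[{"fingers":-1,"tx":0,"ty":0,"tz":0,"roll":0},{"fingers":-1,"tx":0,"ty":0,"tz":0,"roll":0},{"fingers":-1,"tx":0,"ty":0,"tz":0,"roll":0}])

```text
time: 7.05
ee_pos: [0.5265, 0.0089, 0.0457]
tcp_rot: [-180.0, -0.1, -10.2]
wrist_force: [-1.0, -0.1, 6.9]
gripper_width: 0.043
finger_force: 51.4
```

play_rows(increments=[{"fingers":-1,"tx":0,"ty":0,"tz":0.03,"roll":0},{"fingers":-1,"tx":0,"ty":0,"tz":0.08,"roll":0},{"fingers":-1,"tx":0,"ty":0,"tz":0.13,"roll":0},{"fingers":-1,"tx":0,"ty":0,"tz":0.18,"roll":0},{"fingers":-1,"tx":0,"ty":0,"tz":0.23,"roll":0}])

```text
time: 7.55
ee_pos: [0.5248, 0.0088, 0.2769]
tcp_rot: [-180.0, -0.1, -10.2]
wrist_force: [1.3, -0.2, -0.6]
gripper_width: 0.0433
finger_force: 51.2
```

play_rows(increments=[{"fingers":-1,"tx":-0.015,"ty":-0.04,"tz":0.02,"roll":0},{"fingers":-1,"tx":-0.03,"ty":-0.08,"tz":0.02,"roll":0},{"fingers":-1,"tx":-0.05,"ty":-0.12,"tz":0.02,"roll":0},{"fingers":-1,"tx":-0.065,"ty":-0.16,"tz":0.02,"roll":0},{"fingers":-1,"tx":-0.08,"ty":-0.2,"tz":0.02,"roll":0}])

```text
time: 8.05
ee_pos: [0.4441, -0.1926, 0.2948]
tcp_rot: [180.0, -0.1, -10.2]
wrist_force: [1.9, -0.1, -1.2]
gripper_width: 0.0432
finger_force: 51.3
```

play_rows(increments=[{"fingers":-1,"tx":-0.015,"ty":-0.04,"tz":0,"roll":0},{"fingers":-1,"tx":-0.03,"ty":-0.08,"tz":0,"roll":0},{"fingers":-1,"tx":-0.05,"ty":-0.12,"tz":-0.02,"roll":0},{"fingers":-1,"tx":-0.07,"ty":-0.16,"tz":-0.04,"roll":0},{"fingers":-1,"tx":-0.07,"ty":-0.17,"tz":-0.08,"roll":3}])

```text
time: 8.55
ee_pos: [0.3727, -0.3679, 0.216]
tcp_rot: [179.6, -0.2, -7.6]
wrist_force: [0.3, 0.3, -0.8]
gripper_width: 0.0431
finger_force: 51.3
```

```bash
cat > e.py <<'E'
from h import *
S=get_state();print(S['time'],S['ee_pos'],S['tcp_rot'],S['finger_force'],S['gripper_width'])
a=shot('scene');b=shot('top')
for p in(a,b):print([tip(p,n) for n in('bin','offcut')])
print('bin',rect(b,'bin',.06))
E
python3 e.py
```

```text
8.55 [ 0.37265793 -0.36789848  0.21599979] [179.62377613  -0.20910061  -7.61583527] 51.338708996772766 0.043060541221931495
[(170.17600000000002, 246.20000000000002, 0.61), (140.8, 188.68, 0.9)]
[(437.184, 265.0, 0.69), (461.824, 263.88, 0.53)]
bin (0.3992, -0.3609, 84.6, 162, 150, 0.68)
```

play_rows(increments=[{"fingers":-1,"tx":0.004,"ty":0.005,"tz":-0.05,"roll":2},{"fingers":-1,"tx":0.004,"ty":0.005,"tz":-0.1,"roll":2},{"fingers":-1,"tx":0.004,"ty":0.005,"tz":-0.14,"roll":2},{"fingers":-1,"tx":0.004,"ty":0.005,"tz":-0.165,"roll":2},{"fingers":-1,"tx":0.004,"ty":0.005,"tz":-0.18,"roll":2}])

```text
time: 9.4
ee_pos: [0.38, -0.3553, 0.0334]
tcp_rot: [-180.0, 0.0, -5.1]
wrist_force: [0.1, 0.6, -1.2]
gripper_width: 0.0431
finger_force: 51.4
```

play_rows(increments=[{"fingers":-0.3,"tx":0,"ty":0,"tz":-0.005,"roll":0},{"fingers":0.3,"tx":0,"ty":0,"tz":-0.005,"roll":0},{"fingers":0.6,"tx":0,"ty":0,"tz":-0.005,"roll":0},{"fingers":0.6,"tx":0,"ty":0,"tz":-0.005,"roll":0}])

```text
time: 9.8
ee_pos: [0.3802, -0.357, 0.0306]
tcp_rot: [179.9, -0.1, -5.2]
wrist_force: [0.1, -0.5, -0.6]
gripper_width: 0.0684
finger_force: 0.0
```

play_rows(increments=[{"fingers":0.6,"tx":0,"ty":0,"tz":0.05,"roll":0},{"fingers":1,"tx":0,"ty":0,"tz":0.1,"roll":0},{"fingers":1,"tx":0,"ty":0,"tz":0.15,"roll":0},{"fingers":1,"tx":0.02,"ty":0.02,"tz":0.2,"roll":5},{"fingers":1,"tx":0.03,"ty":0.05,"tz":0.24,"roll":10}])

```text
time: 10.3
ee_pos: [0.4082, -0.3119, 0.2663]
tcp_rot: [179.8, -0.2, 4.8]
wrist_force: [1.5, 1.0, -0.3]
gripper_width: 0.0854
finger_force: 0.0
```

```bash
cat > e.py <<'E'
from h import *
S=get_state();print(S['time'],S['ee_pos'],S['tcp_rot'])
a=shot('scene');b=shot('top');w=shot('wrist')
o=[(p,)+tip(p,'offcut')[:2] for p in(a,b)]; print(tri(o))
for n in('case_blue','case_red','case_yellow'):print(n,rect(b,n,.03))
v=np.hstack([b['img'][230:300,400:490],a['img'][200:270,120:210]]);cv2.imwrite('pics/e.png',cv2.resize(v,None,fx=3,fy=3)[:,:,::-1])
E
python3 e.py
```

```text
10.3 [ 0.40823487 -0.31188965  0.26634803] [ 1.79801757e+02 -1.73460606e-01  4.83491791e+00]
(array([ 0.40261179, -0.36089471,  0.0135752 ]), [array([-2.3,  0.1]), array([-1.9, -0.6])])
case_blue (0.5811, 0.2085, 7.3, 133, 59, 0.93)
case_red (0.3834, -0.3569, -3.2, 58, 53, 0.71)
case_yellow (0.4121, 0.1961, 0.6, 126, 57, 0.93)
```

View pics/e.png

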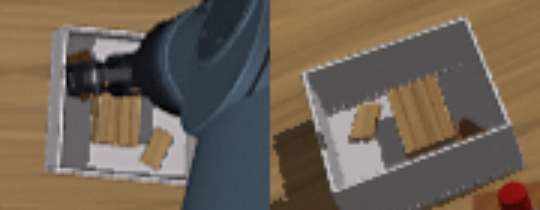

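play_rows(increments=[{"fingers":1,"tx":0.0,"ty":0.04,"tz":0.03,"roll":2.5},{"fingers":1,"tx":0.0,"ty":0.08,"tz":0.05,"roll":2.5},{"fingers":1,"tx":0.01,"ty":0.13,"tz":0.05,"roll":2.5},{"fingers":1,"tx":0.02,"ty":0.175,"tz":0.05,"roll":2.5},{"fingers":1,"tx":0.03,"ty":0.22,"tz":0.05,"roll":2.5}])

```text
time: 11.2
ee_pos: [0.4371, -0.0895, 0.312]
tcp_rot: [-180.0, 0.1, 7.2]
wrist_force: [0.9, -0.6, 0.5]
gripper_width: 0.0853
finger_force: 0.0
```

play_rows(increments=[{"fingers":1,"tx":0.02,"ty":0.045,"tz":0.0,"roll":0},{"fingers":1,"tx":0.04,"ty":0.09,"tz":0.0,"roll":0},{"fingers":1,"tx":0.06,"ty":0.135,"tz":0,"roll":0},{"fingers":1,"tx":0.08,"ty":0.18,"tz":0,"roll":0},{"fingers":1,"tx":0.1,"ty":0.22,"tz":0,"roll":0}])

```text
time: 11.7
ee_pos: [0.5378, 0.1309, 0.3114]
tcp_rot: [-180.0, 0.1, 7.3]
wrist_force: [0.5, -0.1, 0.7]
gripper_width: 0.0855
finger_force: 0.0
```

play_rows(increments=[{"fingers":1,"tx":0.02,"ty":0.045,"tz":0.0,"roll":0},{"fingers":1,"tx":0.03,"ty":0.08,"tz":-0.03,"roll":0},{"fingers":1,"tx":0.03,"ty":0.08,"tz":-0.08,"roll":0},{"fingers":1,"tx":0.03,"ty":0.08,"tz":-0.11,"roll":0},{"fingers":1,"tx":0.03,"ty":0.08,"tz":-0.11,"roll":0}])

```text
time: 12.2
ee_pos: [0.5643, 0.207, 0.1967]
tcp_rot: [179.8, 0.6, 7.3]
wrist_force: [-0.4, -0.2, -0.4]
gripper_width: 0.0858
finger_force: 0.0
```

```bash
cat > f.py <<'E'
from h import *
import sys
S=get_state();print(S['time'],np.round(S['ee_pos'],4),np.round(S['tcp_rot'],1))
w=shot('wrist')
for n in sys.argv[1:]:print(n,rect(w,n,.03),tip(w,n) and atz(w,*tip(w,n)[:2],0).round(4))
save(w,'f%d.png'%(S['time']*100))
E
python3 f.py case_blue case_yellow case_red
```

```text
12.2 [0.5643 0.207  0.1967] [179.8   0.6   7.3]
case_blue (0.583, 0.2137, 7.9, 129, 57, 0.71) [0.5815 0.2153 0.    ]
case_yellow (0.4185, 0.2015, 1.8, 142, 56, 0.81) [ 0.4121  0.2049 -0.    ]
case_red None [ 0.561  -0.1409  0.    ]
```

play_rows(increments=[{"fingers":1,"tx":0.008,"ty":0.004,"tz":-0.045,"roll":0.5},{"fingers":1,"tx":0.008,"ty":0.004,"tz":-0.09,"roll":0.5},{"fingers":1,"tx":0.008,"ty":0.004,"tz":-0.135,"roll":0.5},{"fingers":1,"tx":0.008,"ty":0.004,"tz":-0.175,"roll":0.5},{"fingers":1,"tx":0.008,"ty":0.004,"tz":-0.19,"roll":0.5}])

```text
time: 13.2
ee_pos: [0.5731, 0.2121, 0.0091]
tcp_rot: [179.9, 0.3, 7.8]
wrist_force: [1.0, -0.4, 0.5]
gripper_width: 0.0854
finger_force: 0.0
```

play_rows(increments=[{"fingers":-1,"tx":0,"ty":0,"tz":0,"roll":0},{"fingers":-1,"tx":0,"ty":0,"tz":0,"roll":0},{"fingers":-1,"tx":0,"ty":0,"tz":0,"roll":0},{"fingers":-1,"tx":0,"ty":0,"tz":0,"roll":0},{"fingers":-1,"tx":0,"ty":0,"tz":0,"roll":0}], newtons=50)

```text
time: 13.7
ee_pos: [0.5772, 0.2141, 0.015]
tcp_rot: [-179.9, -0.2, 7.8]
wrist_force: [-1.5, -0.7, 8.5]
gripper_width: 0.0548
finger_force: 55.1
```

play_rows(increments=[{"fingers":-1,"tx":0,"ty":0,"tz":0.03,"roll":0},{"fingers":-1,"tx":0,"ty":0,"tz":0.08,"roll":0},{"fingers":-1,"tx":0,"ty":0,"tz":0.13,"roll":0},{"fingers":-1,"tx":0,"ty":0,"tz":0.18,"roll":0},{"fingers":-1,"tx":0,"ty":0,"tz":0.23,"roll":0}])

```text
time: 14.2
ee_pos: [0.5751, 0.2131, 0.2455]
tcp_rot: [-180.0, -0.0, 7.8]
wrist_force: [0.7, 0.3, -2.0]
gripper_width: 0.055
finger_force: 54.2
```

play_rows(increments=[{"fingers":-1,"tx":0,"ty":0,"tz":0.04,"roll":-4},{"fingers":-1,"tx":0,"ty":-0.04,"tz":0.05,"roll":-8},{"fingers":-1,"tx":-0.01,"ty":-0.08,"tz":0.05,"roll":-12},{"fingers":-1,"tx":-0.02,"ty":-0.12,"tz":0.05,"roll":-16},{"fingers":-1,"tx":-0.03,"ty":-0.16,"tz":0.05,"roll":-18.1}])

```text
time: 14.7
ee_pos: [0.5447, 0.0518, 0.2934]
tcp_rot: [180.0, -0.1, -10.4]
wrist_force: [0.5, -0.8, -2.1]
gripper_width: 0.0542
finger_force: 54.2
```

play_rows(increments=[{"fingers":-1,"tx":-0.008,"ty":-0.04,"tz":0,"roll":0},{"fingers":-1,"tx":-0.008,"ty":-0.065,"tz":-0.02,"roll":0},{"fingers":-1,"tx":-0.008,"ty":-0.065,"tz":-0.04,"roll":0},{"fingers":-1,"tx":-0.008,"ty":-0.065,"tz":-0.06,"roll":0}])

```text
time: 15.1
ee_pos: [0.5373, -0.0131, 0.2327]
tcp_rot: [180.0, -0.1, -10.4]
wrist_force: [0.9, 0.8, -1.7]
gripper_width: 0.0548
finger_force: 54.2
```

```bash
python3 - <<'E'
from h import *
S=get_state();print(S['time'],np.round(S['ee_pos'],4),np.round(S['tcp_rot'],1),S['joint_positions'],S['finger_force'],S['gripper_width'])
w=shot('wrist');a=shot('scene')
v=np.vstack([w['img'],cv2.resize(a['img'][140:280,220:440],(640,407))]);cv2.imwrite('pics/g.png',cv2.resize(v,(460,580))[:,:,::-1])
E
```

```text
15.1 [ 0.5373 -0.0131  0.2327] [ 1.80e+02 -1.00e-01 -1.04e+01] [  17.25306671   21.81855368  -26.01728468  104.07538685   11.31766274
   56.58850343 -113.82474771] 54.212663769721985 0.054802634758979486
```

View pics/g.png

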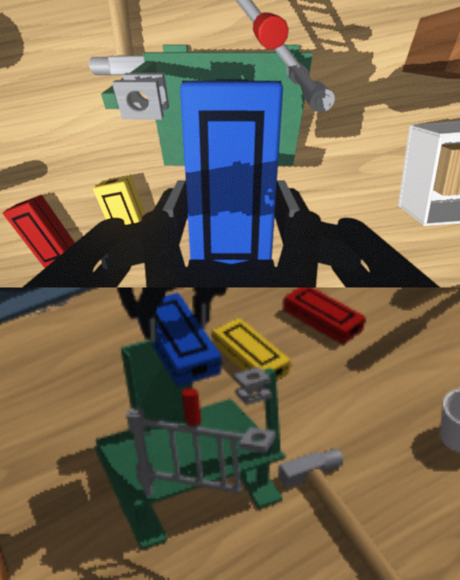

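play_rows(increments=[{"fingers":-1,"tx":0,"ty":0,"tz":-0.04,"roll":0},{"fingers":-1,"tx":0,"ty":0,"tz":-0.08,"roll":0},{"fingers":-1,"tx":0,"ty":0,"tz":-0.12,"roll":0},{"fingers":-1,"tx":0,"ty":0,"tz":-0.14,"roll":0}])

```text
time: 15.6
ee_pos: [0.5364, -0.0116, 0.091]
tcp_rot: [180.0, 0.1, -10.3]
wrist_force: [-0.2, 0.1, -2.6]
gripper_width: 0.0543
finger_force: 54.1
```

play_rows(increments=[{"fingers":-1,"tx":0,"ty":0,"tz":-0.008,"roll":0},{"fingers":-1,"tx":0,"ty":0,"tz":-0.012,"roll":0},{"fingers":-1,"tx":0,"ty":0,"tz":-0.015,"roll":0}])

```text
time: 15.9
ee_pos: [0.5386, -0.0115, 0.079]
tcp_rot: [-180.0, -0.1, -10.3]
wrist_force: [-4.1, 0.9, 4.0]
gripper_width: 0.0546
finger_force: 54.8
```

play_rows(increments=[{"fingers":-1,"tx":0,"ty":0,"tz":-0.004,"roll":0},{"fingers":-1,"tx":0,"ty":0,"tz":-0.008,"roll":0},{"fingers":-1,"tx":0,"ty":0,"tz":-0.011,"roll":0}], newtons=30)

```text
time: 16.2
ee_pos: [0.5365, -0.0113, 0.0677]
tcp_rot: [180.0, 0.1, -10.3]
wrist_force: [-7.8, 0.6, 7.6]
gripper_width: 0.0543
finger_force: 56.0
```

play_rows(increments=[{"fingers":-1,"tx":0,"ty":0,"tz":-0.003,"roll":0},{"fingers":-1,"tx":0,"ty":0,"tz":-0.006,"roll":0}])

```text
time: 16.4
ee_pos: [0.5367, -0.0113, 0.0618]
tcp_rot: [180.0, 0.1, -10.3]
wrist_force: [-7.2, 1.8, 5.8]
gripper_width: 0.0544
finger_force: 56.4
```

play_rows(increments=[{"fingers":-1,"tx":0,"ty":0,"tz":-0.003,"roll":0},{"fingers":-1,"tx":-0.003,"ty":0.0005,"tz":-0.004,"roll":0},{"fingers":-1,"tx":-0.006,"ty":0.001,"tz":-0.005,"roll":0}])

```text
time: 16.7
ee_pos: [0.5368, -0.0113, 0.0609]
tcp_rot: [-180.0, -0.6, -10.3]
wrist_force: [1.1, -3.0, 33.0]
gripper_width: 0.0547
finger_force: 59.7
```

play_rows(increments=[{"fingers":-1,"tx":-0.003,"ty":0.0005,"tz":-0.001,"roll":0},{"fingers":-1,"tx":-0.006,"ty":0.001,"tz":-0.002,"roll":0}])

```text
time: 16.9
ee_pos: [0.5361, -0.011, 0.0607]
tcp_rot: [-179.9, -1.2, -10.4]
wrist_force: [6.3, -3.0, 33.4]
gripper_width: 0.0547
finger_force: 59.8
```

play_rows(increments=[{"fingers":-1,"tx":0,"ty":0,"tz":0.004,"roll":0},{"fingers":-1,"tx":0,"ty":0,"tz":0.007,"roll":0},{"fingers":-1,"tx":0,"ty":0,"tz":0.007,"roll":0}])

```text
time: 17.2
ee_pos: [0.5272, -0.0098, 0.0618]
tcp_rot: [-180.0, -0.2, -10.3]
wrist_force: [3.6, -0.6, 0.7]
gripper_width: 0.0547
finger_force: 56.1
```

```bash
python3 - <<'E'
from h import *
S=get_state();print(S['time'],np.round(S['ee_pos'],4),np.round(S['tcp_rot'],1),np.round(S['wrist_force'],1))
b=shot('top');a=shot('scene');save(a,'h.png')
q=np.array([.4784,-.003,-.1804])
m=mask(a,'case_blue')
img=a['img'].copy()
for c in [(x,y,z) for x in(0,.13) for y in(-.028,.028) for z in(0,.03)]:
    cv2.circle(img,tuple(int(4*v) for v in proj(a,C2W(c,q))),2,(255,0,255),1) if 0 else None
v=cv2.resize(img[130:270,220:420],None,fx=4,fy=4)
for c in [(x,y,z) for x in(0,.13) for y in(-.028,.028) for z in(0,.03)]:
    u=(proj(a,C2W(c,q))-[220,130])*4; cv2.circle(v,(int(u[0]),int(u[1])),4,(255,0,255),1)
cv2.imwrite('pics/h.png',v[:,:,::-1])
E
```

```text
17.2 [ 0.5272 -0.0098  0.0618] [-180.    -0.2  -10.3] [ 3.6 -0.6  0.7]
```

View pics/h.png

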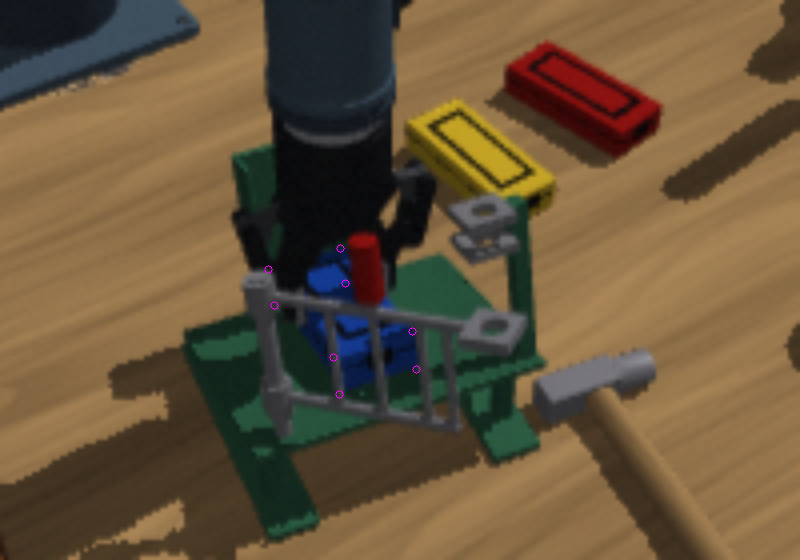

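play_rows(increments=[{"fingers":-1,"tx":-0.003,"ty":0.0005,"tz":-0.001,"roll":0},{"fingers":-1,"tx":-0.006,"ty":0.001,"tz":-0.002,"roll":0},{"fingers":-1,"tx":-0.006,"ty":0.001,"tz":-0.002,"roll":0}])

```text
time: 17.65
ee_pos: [0.527, -0.0097, 0.0613]
tcp_rot: [-179.9, -0.8, -10.4]
wrist_force: [14.0, -4.8, 8.1]
gripper_width: 0.0546
finger_force: 56.9
```

play_rows(increments=[{"fingers":-1,"tx":-0.003,"ty":0.0005,"tz":-0.001,"roll":0},{"fingers":-1,"tx":-0.005,"ty":0.001,"tz":-0.001,"roll":0}])

```text
time: 17.85
ee_pos: [0.5268, -0.0096, 0.0618]
tcp_rot: [-179.8, -1.3, -10.4]
wrist_force: [26.1, -10.2, 4.9]
gripper_width: 0.0549
finger_force: 56.5
```

play_rows(increments=[{"fingers":-1,"tx":0.005,"ty":-0.001,"tz":0.0,"roll":0},{"fingers":-1,"tx":0.009,"ty":-0.0015,"tz":0.001,"roll":0},{"fingers":0.5,"tx":0.009,"ty":-0.0015,"tz":0.002,"roll":0},{"fingers":1,"tx":0.009,"ty":-0.0015,"tz":0.002,"roll":0},{"fingers":1,"tx":0.009,"ty":-0.0015,"tz":0.002,"roll":0}])

```text
time: 18.35
ee_pos: [0.5219, -0.0089, 0.0589]
tcp_rot: [180.0, 0.2, -10.3]
wrist_force: [0.1, 0.7, -0.6]
gripper_width: 0.0851
finger_force: 0.0
```

play_rows(increments=[{"fingers":1,"tx":0,"ty":0,"tz":0.04,"roll":0},{"fingers":1,"tx":0,"ty":0,"tz":0.09,"roll":0},{"fingers":1,"tx":0,"ty":0,"tz":0.14,"roll":0},{"fingers":1,"tx":0,"ty":0,"tz":0.19,"roll":0},{"fingers":1,"tx":0,"ty":0,"tz":0.24,"roll":0}])

```text
time: 18.85
ee_pos: [0.5221, -0.009, 0.3011]
tcp_rot: [180.0, 0.1, -10.3]
wrist_force: [2.0, -0.6, -0.9]
gripper_width: 0.0855
finger_force: 0.0
```

```bash
python3 - <<'E'
from h import *
S=get_state();print(S['time'],np.round(S['ee_pos'],4),np.round(S['tcp_rot'],1),np.round(S['wrist_force'],1))
w=shot('wrist');b=shot('top')
q=np.array([.4784,-.003,-.1804])
for n in('case_red','case_yellow','case_grey'):print(n,rect(b,n,.03))
v=w['img'].copy()
for c in [(x,y,.03) for x in(0,.13) for y in(-.028,.028)]+[(0,s*.038,.126) for s in(1,-1)]:
    u=proj(w,C2W(c,q)); cv2.circle(v,(int(u[0]),int(u[1])),3,(255,0,255),1)
cv2.imwrite('pics/i.png',v[:,:,::-1])
E
```

```text
18.85 [ 0.5221 -0.009   0.3011] [ 1.80e+02  1.00e-01 -1.03e+01] [ 2.  -0.6 -0.9]
case_red (0.3941, 0.3186, 12.8, 135, 65, 0.86)
case_yellow (0.4124, 0.1976, 1.7, 127, 58, 0.62)
case_grey None
```

View pics/i.png

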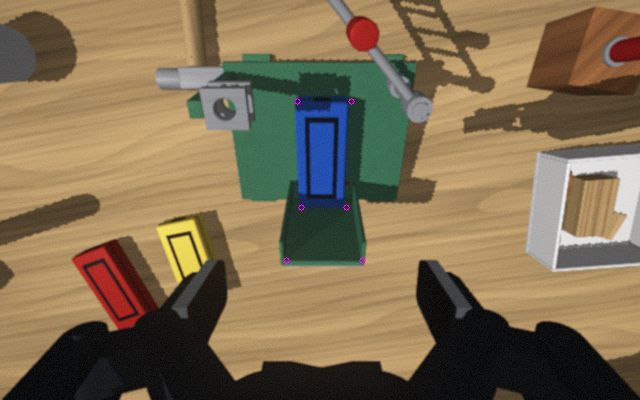

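play_rows(increments=[{"fingers":1,"tx":-0.025,"ty":0.04,"tz":0,"roll":4},{"fingers":1,"tx":-0.05,"ty":0.08,"tz":0,"roll":8},{"fingers":1,"tx":-0.075,"ty":0.12,"tz":0,"roll":11.8},{"fingers":1,"tx":-0.1,"ty":0.16,"tz":0,"roll":11.8},{"fingers":1,"tx":-0.12,"ty":0.2,"tz":-0.02,"roll":11.8}])

```text
time: 19.6
ee_pos: [0.4021, 0.1922, 0.2793]
tcp_rot: [180.0, -0.0, 1.5]
wrist_force: [0.7, 1.4, -1.6]
gripper_width: 0.0856
finger_force: 0.0
```

play_rows(increments=[{"fingers":1,"tx":0,"ty":0,"tz":-0.04,"roll":0},{"fingers":1,"tx":0,"ty":0,"tz":-0.08,"roll":0},{"fingers":1,"tx":0,"ty":0,"tz":-0.08,"roll":0}])

```text
time: 19.9
ee_pos: [0.3985, 0.1886, 0.1942]
tcp_rot: [179.8, 0.7, 1.6]
wrist_force: [-1.3, -0.2, 1.0]
gripper_width: 0.0857
finger_force: 0.0
```

```bash
python3 f.py case_yellow case_red
```

```text
19.9 [0.3985 0.1886 0.1942] [179.8   0.7   1.6]
case_yellow (0.4115, 0.201, 1.2, 132, 58, 0.96) [0.4104 0.2009 0.    ]
case_red (0.3939, 0.3203, 10.2, 130, 65, 0.93) [0.3949 0.325  0.    ]
```

play_rows(increments=[{"fingers":1,"tx":0.001,"ty":0.008,"tz":-0.045,"roll":0},{"fingers":1,"tx":0.001,"ty":0.008,"tz":-0.09,"roll":0},{"fingers":1,"tx":0.001,"ty":0.008,"tz":-0.135,"roll":0},{"fingers":1,"tx":0.001,"ty":0.008,"tz":-0.175,"roll":0},{"fingers":1,"tx":0.001,"ty":0.008,"tz":-0.19,"roll":0}])

```text
time: 20.75
ee_pos: [0.4035, 0.198, 0.0073]
tcp_rot: [179.9, 0.2, 1.5]
wrist_force: [-0.2, -0.1, 1.0]
gripper_width: 0.0856
finger_force: 0.0
```

play_rows(increments=[{"fingers":-1,"tx":0,"ty":0,"tz":0,"roll":0},{"fingers":-1,"tx":0,"ty":0,"tz":0,"roll":0},{"fingers":-1,"tx":0,"ty":0,"tz":0,"roll":0},{"fingers":-1,"tx":0,"ty":0,"tz":0,"roll":0},{"fingers":-1,"tx":0,"ty":0,"tz":0,"roll":0}], newtons=50)

```text
time: 21.25
ee_pos: [0.4057, 0.1993, 0.0111]
tcp_rot: [-179.9, -0.2, 1.5]
wrist_force: [-1.1, -0.9, 9.0]
gripper_width: 0.0548
finger_force: 54.4
```

play_rows(increments=[{"fingers":-1,"tx":0,"ty":0,"tz":0.03,"roll":0},{"fingers":-1,"tx":0,"ty":0,"tz":0.08,"roll":0},{"fingers":-1,"tx":0,"ty":0,"tz":0.13,"roll":0},{"fingers":-1,"tx":0,"ty":0,"tz":0.18,"roll":0},{"fingers":-1,"tx":0,"ty":0,"tz":0.23,"roll":0}])

```text
time: 21.75
ee_pos: [0.4039, 0.1984, 0.2421]
tcp_rot: [180.0, -0.0, 1.5]
wrist_force: [1.8, -0.7, -2.5]
gripper_width: 0.0543
finger_force: 55.0
```

play_rows(increments=[{"fingers":-1,"tx":0.02,"ty":-0.03,"tz":0.03,"roll":-4},{"fingers":-1,"tx":0.045,"ty":-0.07,"tz":0.05,"roll":-8},{"fingers":-1,"tx":0.07,"ty":-0.11,"tz":0.05,"roll":-11.8},{"fingers":-1,"tx":0.095,"ty":-0.15,"tz":0.05,"roll":-11.8},{"fingers":-1,"tx":0.12,"ty":-0.19,"tz":0.05,"roll":-11.8}])

```text
time: 22.25
ee_pos: [0.5249, 0.0068, 0.2905]
tcp_rot: [180.0, -0.1, -10.3]
wrist_force: [0.5, 1.1, -2.1]
gripper_width: 0.0544
finger_force: 55.0
```

play_rows(increments=[{"fingers":-1,"tx":0.004,"ty":-0.022,"tz":-0.03,"roll":0},{"fingers":-1,"tx":0.004,"ty":-0.022,"tz":-0.07,"roll":0},{"fingers":-1,"tx":0.004,"ty":-0.022,"tz":-0.11,"roll":0},{"fingers":-1,"tx":0.004,"ty":-0.022,"tz":-0.15,"roll":0},{"fingers":-1,"tx":0.004,"ty":-0.022,"tz":-0.17,"roll":0}])

```text
time: 22.75
ee_pos: [0.526, -0.0136, 0.1169]
tcp_rot: [180.0, 0.3, -10.3]
wrist_force: [-1.2, -0.3, -1.6]
gripper_width: 0.0546
finger_force: 54.9
```

play_rows(increments=[{"fingers":-1,"tx":0,"ty":0,"tz":-0.006,"roll":0},{"fingers":-1,"tx":0,"ty":0,"tz":-0.011,"roll":0},{"fingers":-1,"tx":0,"ty":0,"tz":-0.015,"roll":0},{"fingers":-1,"tx":0,"ty":0,"tz":-0.018,"roll":0}], newtons=30)

```text
time: 23.15
ee_pos: [0.5293, -0.0132, 0.1026]
tcp_rot: [-180.0, -0.1, -10.3]
wrist_force: [-3.7, 0.8, 4.3]
gripper_width: 0.055
finger_force: 55.7
```

play_rows(increments=[{"fingers":-1,"tx":0,"ty":0,"tz":-0.003,"roll":0},{"fingers":-1,"tx":0,"ty":0,"tz":-0.006,"roll":0}])

```text
time: 23.35
ee_pos: [0.5286, -0.0128, 0.0968]
tcp_rot: [180.0, -0.0, -10.3]
wrist_force: [-6.3, -0.5, 7.3]
gripper_width: 0.055
finger_force: 56.6
```

play_rows(increments=[{"fingers":-1,"tx":0,"ty":0,"tz":-0.003,"roll":0},{"fingers":-1,"tx":0,"ty":0,"tz":-0.006,"roll":0}])

```text
time: 23.55
ee_pos: [0.5281, -0.0127, 0.0907]
tcp_rot: [180.0, 0.0, -10.3]
wrist_force: [-6.5, 1.4, 6.9]
gripper_width: 0.0549
finger_force: 57.1
```

play_rows(increments=[{"fingers":-1,"tx":-0.002,"ty":0.0004,"tz":-0.002,"roll":0},{"fingers":-1,"tx":-0.004,"ty":0.0007,"tz":-0.003,"roll":0}])

```text
time: 23.75
ee_pos: [0.5273, -0.0124, 0.0885]
tcp_rot: [-179.9, -0.3, -10.3]
wrist_force: [2.2, -0.6, 5.8]
gripper_width: 0.0549
finger_force: 57.1
```

play_rows(increments=[{"fingers":-1,"tx":-0.003,"ty":0.0005,"tz":-0.001,"roll":0},{"fingers":-1,"tx":-0.006,"ty":0.001,"tz":-0.0015,"roll":0},{"fingers":-1,"tx":-0.008,"ty":0.0014,"tz":-0.002,"roll":0}])

```text
time: 24.05
ee_pos: [0.5195, -0.011, 0.0866]
tcp_rot: [-179.9, -0.4, -10.3]
wrist_force: [7.2, -2.1, 9.8]
gripper_width: 0.0551
finger_force: 57.8
```

play_rows(increments=[{"fingers":-1,"tx":-0.003,"ty":0.0005,"tz":-0.001,"roll":0},{"fingers":-1,"tx":-0.004,"ty":0.0007,"tz":-0.001,"roll":0}])

```text
time: 24.25
ee_pos: [0.5195, -0.0111, 0.0866]
tcp_rot: [-179.9, -0.8, -10.3]
wrist_force: [14.1, -3.4, 1.8]
gripper_width: 0.0548
finger_force: 56.6
```

play_rows(increments=[{"fingers":-1,"tx":-0.003,"ty":0.0005,"tz":-0.001,"roll":0},{"fingers":-1,"tx":-0.005,"ty":0.001,"tz":-0.001,"roll":0}])

```text
time: 24.45
ee_pos: [0.5191, -0.011, 0.0871]
tcp_rot: [-179.8, -1.3, -10.4]
wrist_force: [21.3, -7.8, 5.8]
gripper_width: 0.0548
finger_force: 56.9
```

play_rows(increments=[{"fingers":-1,"tx":0.005,"ty":-0.001,"tz":0.0,"roll":0},{"fingers":-1,"tx":0.009,"ty":-0.0015,"tz":0.002,"roll":0},{"fingers":0.5,"tx":0.009,"ty":-0.0015,"tz":0.002,"roll":0},{"fingers":1,"tx":0.009,"ty":-0.0015,"tz":0.002,"roll":0},{"fingers":1,"tx":0.009,"ty":-0.0015,"tz":0.002,"roll":0}])

```text
time: 24.95
ee_pos: [0.5152, -0.0108, 0.084]
tcp_rot: [180.0, 0.1, -10.3]
wrist_force: [0.1, -0.2, -0.2]
gripper_width: 0.0851
finger_force: 0.0
```

play_rows(increments=[{"fingers":1,"tx":0,"ty":0,"tz":0.04,"roll":0},{"fingers":1,"tx":0,"ty":0,"tz":0.09,"roll":0},{"fingers":1,"tx":0,"ty":0,"tz":0.14,"roll":0},{"fingers":1,"tx":0,"ty":0,"tz":0.18,"roll":0},{"fingers":1,"tx":0,"ty":0,"tz":0.21,"roll":0}])

```text
time: 25.45
ee_pos: [0.5164, -0.0106, 0.297]
tcp_rot: [-180.0, -0.1, -10.3]
wrist_force: [0.5, -0.6, -1.4]
gripper_width: 0.0856
finger_force: 0.0
```

```bash
python3 - <<'E'
from h import *
S=get_state();print(S['time'],np.round(S['ee_pos'],4),np.round(S['tcp_rot'],1),np.round(S['wrist_force'],1))
w=shot('wrist');b=shot('top')
q=np.array([.4784,-.003,-.1804])
print('red',rect(b,'case_red',.03))
m=mask(w,'case_yellow');k=m[0].astype(np.uint8);c=max(cv2.findContours(k,0,2)[0],key=cv2.contourArea)
print(cv2.boxPoints(cv2.minAreaRect(c)).round(0).tolist())
print([proj(w,C2W((x,y,.06),q)).round(0).tolist() for x in(0,.13) for y in(-.028,.028)])
save(w,'y.png')
E
```

```text
25.45 [ 0.5164 -0.0106  0.297 ] [-1.80e+02 -1.00e-01 -1.03e+01] [ 0.5 -0.6 -1.4]
red (0.3937, 0.3202, 10.9, 135, 65, 0.63)
[[293.0, 99.0], [350.0, 99.0], [350.0, 218.0], [293.0, 218.0]]
[[346.0, 219.0], [298.0, 219.0], [352.0, 105.0], [292.0, 105.0]]
```

play_rows(increments=[{"fingers":1,"tx":-0.015,"ty":0.04,"tz":0,"roll":5},{"fingers":1,"tx":-0.03,"ty":0.08,"tz":0,"roll":10},{"fingers":1,"tx":-0.045,"ty":0.12,"tz":0,"roll":15},{"fingers":1,"tx":-0.06,"ty":0.16,"tz":0,"roll":20},{"fingers":1,"tx":-0.08,"ty":0.2,"tz":-0.02,"roll":21.3}])

```text
time: 26.15
ee_pos: [0.4363, 0.1907, 0.2745]
tcp_rot: [-180.0, -0.1, 11.1]
wrist_force: [0.6, 0.2, 0.5]
gripper_width: 0.0855
finger_force: 0.0
```

play_rows(increments=[{"fingers":1,"tx":-0.015,"ty":0.04,"tz":-0.02,"roll":0},{"fingers":1,"tx":-0.03,"ty":0.08,"tz":-0.04,"roll":0},{"fingers":1,"tx":-0.05,"ty":0.12,"tz":-0.06,"roll":0},{"fingers":1,"tx":-0.05,"ty":0.12,"tz":-0.08,"roll":0},{"fingers":1,"tx":-0.05,"ty":0.12,"tz":-0.08,"roll":0}])

```text
time: 26.65
ee_pos: [0.3831, 0.308, 0.1908]
tcp_rot: [179.8, 0.4, 11.2]
wrist_force: [0.2, -0.6, 0.8]
gripper_width: 0.0858
finger_force: 0.0
```

```bash
python3 f.py case_red
```

```text
26.65 [0.3831 0.308  0.1908] [179.8   0.4  11.2]
case_red (0.3925, 0.3256, 10.4, 130, 55, 0.94) [0.3922 0.3244 0.    ]
```

play_rows(increments=[{"fingers":1,"tx":-0.002,"ty":0.013,"tz":-0.045,"roll":-0.6},{"fingers":1,"tx":-0.002,"ty":0.013,"tz":-0.09,"roll":-0.6},{"fingers":1,"tx":-0.002,"ty":0.013,"tz":-0.135,"roll":-0.6},{"fingers":1,"tx":-0.002,"ty":0.013,"tz":-0.175,"roll":-0.6},{"fingers":1,"tx":-0.002,"ty":0.013,"tz":-0.185,"roll":-0.6}])

```text
time: 27.35
ee_pos: [0.3838, 0.3197, 0.007]
tcp_rot: [179.8, 0.2, 10.3]
wrist_force: [0.1, -0.3, -0.2]
gripper_width: 0.0853
finger_force: 0.0
```

play_rows(increments=[{"fingers":-1,"tx":0,"ty":0,"tz":0,"roll":0},{"fingers":-1,"tx":0,"ty":0,"tz":0,"roll":0},{"fingers":-1,"tx":0,"ty":0,"tz":0,"roll":0},{"fingers":-1,"tx":0,"ty":0,"tz":0,"roll":0},{"fingers":-1,"tx":0,"ty":0,"tz":0,"roll":0}], newtons=50)

```text
time: 27.85
ee_pos: [0.386, 0.3231, 0.0119]
tcp_rot: [-179.9, -0.2, 10.4]
wrist_force: [-0.5, -1.9, 8.2]
gripper_width: 0.055
finger_force: 54.4
```

play_rows(increments=[{"fingers":-1,"tx":0,"ty":0,"tz":0.03,"roll":0},{"fingers":-1,"tx":0,"ty":0,"tz":0.08,"roll":0},{"fingers":-1,"tx":0,"ty":0,"tz":0.13,"roll":0},{"fingers":-1,"tx":0,"ty":0,"tz":0.18,"roll":0},{"fingers":-1,"tx":0,"ty":0,"tz":0.23,"roll":0}])

```text
time: 28.35
ee_pos: [0.3841, 0.3217, 0.2427]
tcp_rot: [-180.0, -0.1, 10.4]
wrist_force: [1.7, -0.3, -3.0]
gripper_width: 0.0547
finger_force: 55.1
```

play_rows(increments=[{"fingers":-1,"tx":0.015,"ty":-0.03,"tz":0.03,"roll":-5},{"fingers":-1,"tx":0.03,"ty":-0.07,"tz":0.05,"roll":-10},{"fingers":-1,"tx":0.05,"ty":-0.11,"tz":0.05,"roll":-15},{"fingers":-1,"tx":0.065,"ty":-0.15,"tz":0.05,"roll":-20},{"fingers":-1,"tx":0.08,"ty":-0.19,"tz":0.05,"roll":-20.7}])

```text
time: 28.85
ee_pos: [0.4647, 0.1302, 0.291]
tcp_rot: [-180.0, -0.1, -10.4]
wrist_force: [0.7, 0.1, -2.0]
gripper_width: 0.0552
finger_force: 55.1
```

play_rows(increments=[{"fingers":-1,"tx":0.02,"ty":-0.04,"tz":0,"roll":0},{"fingers":-1,"tx":0.035,"ty":-0.08,"tz":0,"roll":0},{"fingers":-1,"tx":0.05,"ty":-0.12,"tz":0,"roll":0},{"fingers":-1,"tx":0.056,"ty":-0.144,"tz":-0.02,"roll":0},{"fingers":-1,"tx":0.056,"ty":-0.144,"tz":-0.06,"roll":0}])

```text
time: 29.35
ee_pos: [0.5237, -0.0171, 0.2323]
tcp_rot: [179.9, -0.5, -10.7]
wrist_force: [0.9, 0.3, -2.1]
gripper_width: 0.0551
finger_force: 55.1
```

play_rows(increments=[{"fingers":-1,"tx":0,"ty":0,"tz":-0.04,"roll":0},{"fingers":-1,"tx":0,"ty":0,"tz":-0.07,"roll":0},{"fingers":-1,"tx":0,"ty":0,"tz":-0.083,"roll":0}])

```text
time: 29.65
ee_pos: [0.5185, -0.0122, 0.1449]
tcp_rot: [180.0, 0.2, -10.3]
wrist_force: [0.3, 0.3, -2.3]
gripper_width: 0.0548
finger_force: 55.0
```

play_rows(increments=[{"fingers":-1,"tx":0,"ty":0,"tz":-0.006,"roll":0},{"fingers":-1,"tx":0,"ty":0,"tz":-0.011,"roll":0},{"fingers":-1,"tx":0,"ty":0,"tz":-0.015,"roll":0},{"fingers":-1,"tx":0,"ty":0,"tz":-0.019,"roll":0}], newtons=30)

```text
time: 30.05
ee_pos: [0.5211, -0.0116, 0.129]
tcp_rot: [-180.0, -0.1, -10.3]
wrist_force: [-5.9, 1.2, 6.8]
gripper_width: 0.055
finger_force: 56.5
```

play_rows(increments=[{"fingers":-1,"tx":0,"ty":0,"tz":-0.003,"roll":0},{"fingers":-1,"tx":0,"ty":0,"tz":-0.006,"roll":0}])

```text
time: 30.25
ee_pos: [0.5204, -0.0113, 0.1228]
tcp_rot: [180.0, -0.0, -10.3]
wrist_force: [-6.5, 0.7, 7.5]
gripper_width: 0.0545
finger_force: 56.9
```

play_rows(increments=[{"fingers":-1,"tx":0,"ty":0,"tz":-0.003,"roll":0},{"fingers":-1,"tx":-0.001,"ty":0.0002,"tz":-0.005,"roll":0}])

```text
time: 30.45
ee_pos: [0.5194, -0.0111, 0.1177]
tcp_rot: [180.0, -0.0, -10.3]
wrist_force: [-5.1, 0.8, 5.8]
gripper_width: 0.0549
finger_force: 57.2
```

play_rows(increments=[{"fingers":-1,"tx":-0.002,"ty":0.0004,"tz":-0.002,"roll":0},{"fingers":-1,"tx":-0.005,"ty":0.0009,"tz":-0.003,"roll":0}])

```text
time: 30.65
ee_pos: [0.5175, -0.0107, 0.1156]
tcp_rot: [-179.9, -0.4, -10.3]
wrist_force: [2.1, 0.1, 4.4]
gripper_width: 0.055
finger_force: 57.1
```

play_rows(increments=[{"fingers":-1,"tx":-0.003,"ty":0.0005,"tz":-0.001,"roll":0},{"fingers":-1,"tx":-0.006,"ty":0.001,"tz":-0.0015,"roll":0}])

```text
time: 30.85
ee_pos: [0.5113, -0.0098, 0.1137]
tcp_rot: [-179.9, -0.4, -10.3]
wrist_force: [10.9, -3.3, 3.5]
gripper_width: 0.0551
finger_force: 56.7
```

play_rows(increments=[{"fingers":-1,"tx":-0.003,"ty":0.0005,"tz":-0.001,"roll":0},{"fingers":-1,"tx":-0.006,"ty":0.001,"tz":-0.001,"roll":0}])

```text
time: 31.05
ee_pos: [0.5111, -0.0099, 0.1141]
tcp_rot: [-179.8, -1.0, -10.4]
wrist_force: [22.8, -5.8, -4.4]
gripper_width: 0.0542
finger_force: 56.0
```

play_rows(increments=[{"fingers":-1,"tx":0.005,"ty":-0.001,"tz":0.0,"roll":0},{"fingers":-1,"tx":0.007,"ty":-0.0015,"tz":0.002,"roll":0},{"fingers":0.5,"tx":0.007,"ty":-0.0015,"tz":0.002,"roll":0},{"fingers":1,"tx":0.007,"ty":-0.0015,"tz":0.002,"roll":0},{"fingers":1,"tx":0.007,"ty":-0.0015,"tz":0.002,"roll":0}])

```text
time: 31.55
ee_pos: [0.5084, -0.0103, 0.1126]
tcp_rot: [180.0, 0.1, -10.3]
wrist_force: [0.0, 0.0, -0.5]
gripper_width: 0.0856
finger_force: 0.0
```

play_rows(increments=[{"fingers":1,"tx":0,"ty":0,"tz":0.04,"roll":0},{"fingers":1,"tx":0,"ty":0,"tz":0.09,"roll":0},{"fingers":1,"tx":0,"ty":0,"tz":0.14,"roll":0},{"fingers":1,"tx":0,"ty":0,"tz":0.19,"roll":0},{"fingers":1,"tx":0,"ty":0,"tz":0.21,"roll":0}])

```text
time: 32.05
ee_pos: [0.5109, -0.0099, 0.3277]
tcp_rot: [-180.0, -0.3, -10.3]
wrist_force: [1.2, -0.5, 0.5]
gripper_width: 0.0854
finger_force: 0.0
```

```bash
python3 - <<'E'
from h import *
S=get_state();print(S['time'],np.round(S['ee_pos'],4),np.round(S['tcp_rot'],1),np.round(S['wrist_force'],1))
w=shot('wrist');a=shot('scene');b=shot('top')
q=np.array([.4784,-.003,-.1804])
v=w['img'].copy()
for c in [(x,y,.09) for x in(0,.13) for y in(-.028,.028)]+[(.148,-.075,.134),(.148,.076,.118)]:
    u=proj(w,C2W(c,q)); cv2.circle(v,(int(u[0]),int(u[1])),3,(255,0,255),1)
v=np.vstack([v,cv2.resize(a['img'][140:280,220:440],(640,407))]);cv2.imwrite('pics/j.png',cv2.resize(v,(475,599))[:,:,::-1])
for p in(w,a,b):
  print([tip(p,n) for n in('gate_grip','gate_hinge','pin','block')])
E
```

```text
32.05 [ 0.5109 -0.0099  0.3277] [-180.    -0.3  -10.3] [ 1.2 -0.5  0.5]
[(352.896, 19.8, 0.94), (411.52, 100.07999999999998, 0.97), None, (548.4159999999999, 60.4, 0.81)]
[(312.192, 196.08, 0.93), (280.896, 189.92, 0.96), (210.17600000000002, 286.52000000000004, 0.67), (211.00799999999998, 293.88, 0.68)]
[None, None, (427.96799999999996, 209.28, 0.55), (424.32000000000005, 210.8, 0.96)]
```

View pics/j.png

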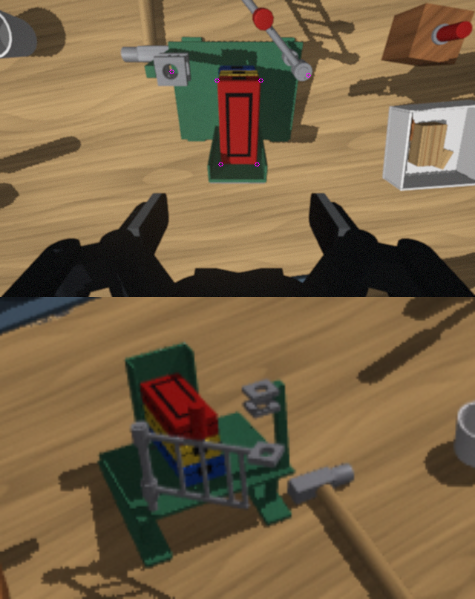

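play_rows(increments=[{"fingers":-1,"tx":0.04,"ty":-0.015,"tz":0,"roll":0},{"fingers":-1,"tx":0.08,"ty":-0.03,"tz":0,"roll":0},{"fingers":-1,"tx":0.12,"ty":-0.045,"tz":0,"roll":0},{"fingers":-1,"tx":0.157,"ty":-0.055,"tz":0,"roll":0},{"fingers":-1,"tx":0.157,"ty":-0.055,"tz":-0.03,"roll":0}])

```text
time: 33.3
ee_pos: [0.6727, -0.0673, 0.2957]
tcp_rot: [-179.9, -0.5, -10.5]
wrist_force: [0.3, -0.2, -0.4]
gripper_width: 0.0122
finger_force: 0.0
```

play_rows(increments=[{"fingers":-1,"tx":0,"ty":0,"tz":-0.04,"roll":0},{"fingers":-1,"tx":0,"ty":0,"tz":-0.08,"roll":0},{"fingers":-1,"tx":0,"ty":0,"tz":-0.093,"roll":0},{"fingers":-1,"tx":0,"ty":0,"tz":-0.093,"roll":0}])

```text
time: 33.7
ee_pos: [0.6653, -0.0654, 0.1983]
tcp_rot: [180.0, 0.2, -10.3]
wrist_force: [-0.1, 0.9, 0.5]
gripper_width: 0.0001
finger_force: 0.0
```

```bash
python3 - <<'E'
from h import *
S=get_state();print(S['time'],np.round(S['ee_pos'],4),np.round(S['tcp_rot'],1),np.round(S['wrist_force'],1))
a=shot('scene')
cv2.imwrite('pics/k.png',cv2.resize(a['img'][140:260,240:400],None,fx=3.5,fy=3.5)[:,:,::-1])
E
```

```text
33.7 [ 0.6653 -0.0654  0.1983] [180.    0.2 -10.3] [-0.1  0.9  0.5]
```

View pics/k.png

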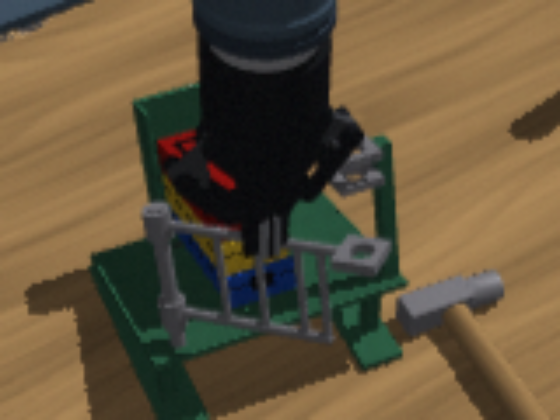

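play_rows(increments=[{"fingers":-1,"tx":-0.008,"ty":0.007,"tz":-0.001,"roll":0},{"fingers":-1,"tx":-0.016,"ty":0.014,"tz":-0.003,"roll":0},{"fingers":-1,"tx":-0.025,"ty":0.021,"tz":-0.005,"roll":0},{"fingers":-1,"tx":-0.034,"ty":0.027,"tz":-0.007,"roll":0},{"fingers":-1,"tx":-0.043,"ty":0.032,"tz":-0.009,"roll":0}])

```text
time: 34.25
ee_pos: [0.6231, -0.032, 0.1921]
tcp_rot: [-180.0, -0.1, -10.2]
wrist_force: [0.9, 0.6, 0.1]
gripper_width: -0.0002
finger_force: 0.7
```

play_rows(increments=[{"fingers":-1,"tx":-0.007,"ty":0.003,"tz":-0.001,"roll":0},{"fingers":-1,"tx":-0.013,"ty":0.006,"tz":-0.002,"roll":0},{"fingers":-1,"tx":-0.016,"ty":0.006,"tz":-0.003,"roll":0}])

```text
time: 34.55
ee_pos: [0.6066, -0.0272, 0.188]
tcp_rot: [180.0, 0.0, -10.3]
wrist_force: [2.3, 0.6, 1.4]
gripper_width: -0.0001
finger_force: 1.4
```

Push on gently until the end stop answers.

play_rows(increments=[{"fingers":-1,"tx":-0.003,"ty":0.0005,"tz":0,"roll":0},{"fingers":-1,"tx":-0.006,"ty":0.001,"tz":0,"roll":0}])

```text
time: 34.75
ee_pos: [0.6056, -0.0274, 0.1892]
tcp_rot: [-179.9, -0.5, -10.3]
wrist_force: [15.6, -1.3, -5.0]
gripper_width: 0.0002
finger_force: 7.2
```

play_rows(increments=[{"fingers":-1,"tx":-0.003,"ty":0.0005,"tz":0,"roll":0},{"fingers":-1,"tx":-0.006,"ty":0.001,"tz":0,"roll":0}])

```text
time: 34.95
ee_pos: [0.6046, -0.028, 0.1908]
tcp_rot: [-179.9, -1.2, -10.4]
wrist_force: [29.4, -5.1, -12.0]
gripper_width: -0.0001
finger_force: 13.0
```

play_rows(increments=[{"fingers":-1,"tx":0.012,"ty":-0.002,"tz":0,"roll":0},{"fingers":-1,"tx":0.03,"ty":-0.005,"tz":0,"roll":0},{"fingers":-1,"tx":0.03,"ty":-0.005,"tz":0.05,"roll":0},{"fingers":-1,"tx":0.03,"ty":-0.005,"tz":0.1,"roll":0},{"fingers":-1,"tx":0.0,"ty":0.0,"tz":0.13,"roll":0}])

```text
time: 35.45
ee_pos: [0.5983, -0.0262, 0.3212]
tcp_rot: [-179.9, -0.3, -10.4]
wrist_force: [0.3, 0.3, 0.5]
gripper_width: 0.0002
finger_force: 0.0
```

play_rows(increments=[{"fingers":0,"tx":-0.03,"ty":0.0,"tz":0,"roll":0},{"fingers":0,"tx":-0.05,"ty":0,"tz":0,"roll":0},{"fingers":0,"tx":-0.05,"ty":0,"tz":0,"roll":0}])

```text
time: 35.75
ee_pos: [0.5431, -0.026, 0.3183]
tcp_rot: [179.9, 0.1, -10.3]
wrist_force: [0.7, 0.2, 0.3]
gripper_width: 0.042
finger_force: 0.0
```

```bash
python3 - <<'E'
from h import *
S=get_state();print(S['time'],np.round(S['ee_pos'],4),np.round(S['tcp_rot'],1),np.round(S['wrist_force'],1))
w=shot('wrist');a=shot('scene');b=shot('top')
q=np.array([.4784,-.003,-.1804])
print('pred eye',proj(w,C2W((.148,.076,.118),q)),'grip',proj(w,C2W((.148,0,.134),q)))
for n in('lock_eye','gate_grip','gate_hinge','block','pin'):print(n,tip(w,n),tip(a,n),tip(b,n))
m=eyes.spot_in(b,'pin');print(m[:1]);print('block',rect(b,'block',.075))
v=np.vstack([w['img'],cv2.resize(a['img'][140:320,180:460],(640,411))]);cv2.imwrite('pics/l.png',cv2.resize(v,(472,599))[:,:,::-1])
E
```

```text
35.75 [ 0.5431 -0.026   0.3183] [ 1.799e+02  1.000e-01 -1.030e+01] [0.7 0.2 0.3]
pred eye [219.50353074 138.45130258] grip [308.99444495 145.68260336]
lock_eye (217.024, 139.32, 0.9) (388.22400000000005, 262.32, 0.75) (308.672, 191.2, 0.93)
gate_grip (304.832, 144.08, 0.78) (312.576, 183.68, 0.83) None
gate_hinge (401.408, 143.2, 0.63) (286.016, 187.6, 0.56) (328.12800000000004, 222.92000000000002, 0.58)
block (539.328, 81.6, 0.83) (210.88, 292.72, 0.81) (423.68, 206.0, 0.78)
pin None (207.87199999999999, 284.88, 0.66) (425.984, 206.0, 0.65)
[{'extent': [0.3277, 0.3805, 0.3644, 0.438], 'confidence': 0.7}]
block (0.585, -0.3235, -17.8, 91, 87, 0.85)
```

View pics/l.png

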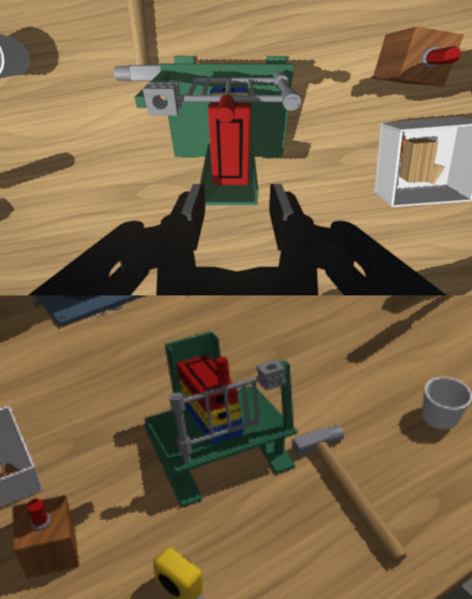

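play_rows(increments=[{"fingers":0.3,"tx":0.005,"ty":-0.045,"tz":0,"roll":0},{"fingers":0.3,"tx":0.01,"ty":-0.09,"tz":0,"roll":0},{"fingers":0.3,"tx":0.015,"ty":-0.135,"tz":0,"roll":0},{"fingers":0.3,"tx":0.02,"ty":-0.18,"tz":0,"roll":0},{"fingers":0.3,"tx":0.025,"ty":-0.225,"tz":0,"roll":0}])

```text
time: 37.25
ee_pos: [0.5705, -0.2522, 0.3183]
tcp_rot: [180.0, -0.0, -10.3]
wrist_force: [0.4, 0.5, -0.2]
gripper_width: 0.0552
finger_force: 0.0
```

play_rows(increments=[{"fingers":0.3,"tx":0.003,"ty":-0.045,"tz":-0.02,"roll":0},{"fingers":0.3,"tx":0.005,"ty":-0.08,"tz":-0.05,"roll":0},{"fingers":0.3,"tx":0.005,"ty":-0.08,"tz":-0.07,"roll":0},{"fingers":0.3,"tx":0.005,"ty":-0.08,"tz":-0.07,"roll":0}])

```text
time: 37.65
ee_pos: [0.5732, -0.3307, 0.2443]
tcp_rot: [-179.9, 0.4, -10.4]
wrist_force: [-0.2, 0.7, 0.4]
gripper_width: 0.0551
finger_force: 0.0
```

```bash
cat > p.py <<'E'
from h import *
S=get_state();print(S['time'],np.round(S['ee_pos'],4),np.round(S['tcp_rot'],1),S['gripper_width'])
w=shot('wrist')
h=cv2.cvtColor(w['img'],cv2.COLOR_RGB2HSV);red=(((h[...,0]<8)|(h[...,0]>172))&(h[...,1]>170)&(h[...,2]>60)).astype(np.uint8)
n,l,st,ce=cv2.connectedComponentsWithStats(red);i=1+np.argmax(st[1:,4]);print('red',st[i],ce[i].round(1),'at z.097',atz(w,*ce[i],.097).round(4))
for n in('pin','block'):
  t=tip(w,n);print(n,t,t and atz(w,*t[:2],.015 if n=='pin' else 0).round(4))
save(w,'p%d.png'%(S['time']*100))
E
python3 p.py;ls pics
```

```text
37.65 [ 0.5732 -0.3307  0.2443] [-179.9    0.4  -10.4] 0.05510994713742066
red [   0  284   46   73 1118] [ 20.4 328.6] at z.097 [0.4767 0.0149 0.097 ]
pin (322.816, 151.92000000000002, 0.64) [ 0.5909 -0.3338  0.015 ]
block (320.89599999999996, 152.92, 0.65) [ 0.5879 -0.331   0.    ]
e.png
f1220.png
f1989.png
f2665.png
g.png
h.png
i.png
j.png
k.png
l.png
p3765.png
s0.png
s1.png
sb.png
t0.png
t1.png
w1.png
w2.png
y.png
```

```bash
cat > p.py <<'E'
from h import *
S=get_state();print(S['time'],np.round(S['ee_pos'],4),np.round(S['tcp_rot'],1),S['gripper_width'])
w=shot('wrist')
h=cv2.cvtColor(w['img'],cv2.COLOR_RGB2HSV);red=(((h[...,0]<8)|(h[...,0]>172))&(h[...,1]>170)&(h[...,2]>60)).astype(np.uint8)
n,l,st,ce=cv2.connectedComponentsWithStats(red)
q=np.array([.4784,-.003,-.1804])
for i in range(1,n):
  if st[i,4]>60: print(st[i],ce[i].round(1),atz(w,*ce[i],.1).round(4))
E
python3 p.py
python3 - <<'E'
import sys;sys.path.insert(0,'.')
from h import *
w=shot('wrist')
for c in[(.589,-.332)]:
  print([proj(w,(c[0],c[1],z)).round(1) for z in(.015,.079,.097,.115)])
E
```

```text
37.8 [ 0.5767 -0.3291  0.2496] [-1.80e+02 -1.00e-01 -1.02e+01] 0.05560424243052941
[308 160  25  28 528] [320. 174.] [ 0.5884 -0.3285  0.1   ]
[  0 243  14  10  79] [  4.4 246.1] [ 0.5725 -0.011   0.1   ]
[   0  278   51   79 1290] [ 23.1 324.9] [0.4837 0.0114 0.1   ]
[  0 304  32  43 722] [ 10.9 331.1] [0.4786 0.0277 0.1   ]
[array([323. , 157.8]), array([323.4, 168.5]), array([323.5, 172.3]), array([323.6, 176.5])]
```

play_rows(increments=[{"fingers":0.3,"tx":0.013,"ty":0,"tz":-0.04,"roll":0},{"fingers":0.3,"tx":0.013,"ty":0,"tz":-0.08,"roll":0},{"fingers":0.3,"tx":0.013,"ty":0,"tz":-0.12,"roll":0},{"fingers":0.3,"tx":0.013,"ty":0,"tz":-0.15,"roll":0},{"fingers":0.3,"tx":0.013,"ty":0,"tz":-0.16,"roll":0}])

```text
time: 38.4
ee_pos: [0.5873, -0.329, 0.0858]
tcp_rot: [-179.9, 0.2, -10.2]
wrist_force: [-0.2, 0.4, 0.0]
gripper_width: 0.0558
finger_force: 0.0
```

play_rows(increments=[{"fingers":-1,"tx":0,"ty":0,"tz":-0.002,"roll":0},{"fingers":-1,"tx":0,"ty":0,"tz":-0.002,"roll":0},{"fingers":-1,"tx":0,"ty":0,"tz":-0.002,"roll":0},{"fingers":-1,"tx":0,"ty":0,"tz":-0.002,"roll":0},{"fingers":-1,"tx":0,"ty":0,"tz":-0.002,"roll":0}], newtons=30)

```text
time: 38.9
ee_pos: [0.5901, -0.3308, 0.0884]
tcp_rot: [179.9, -0.2, -10.3]
wrist_force: [-1.2, 1.4, 6.3]
gripper_width: 0.0212
finger_force: 29.9
```

play_rows(increments=[{"fingers":-1,"tx":0,"ty":0,"tz":0.012,"roll":0},{"fingers":-1,"tx":0,"ty":0,"tz":0.024,"roll":0},{"fingers":-1,"tx":0,"ty":0,"tz":0.036,"roll":0},{"fingers":-1,"tx":0,"ty":0,"tz":0.044,"roll":0},{"fingers":-1,"tx":0,"ty":0,"tz":0.044,"roll":0}])

```text
time: 39.4
ee_pos: [0.5894, -0.3308, 0.132]
tcp_rot: [179.9, -0.2, -10.3]
wrist_force: [1.3, 0.5, -1.5]
gripper_width: 0.0211
finger_force: 29.5
```

play_rows(increments=[{"fingers":-1,"tx":-0.005,"ty":0.001,"tz":0,"roll":0},{"fingers":-1,"tx":-0.01,"ty":0.002,"tz":0,"roll":0},{"fingers":-1,"tx":-0.015,"ty":0.003,"tz":0,"roll":0},{"fingers":-1,"tx":-0.019,"ty":0.0035,"tz":0,"roll":0},{"fingers":-1,"tx":-0.022,"ty":0.004,"tz":0,"roll":0}])

```text
time: 39.9
ee_pos: [0.566, -0.326, 0.1298]
tcp_rot: [-180.0, 0.0, -10.3]
wrist_force: [4.0, -0.3, -1.5]
gripper_width: 0.0213
finger_force: 29.5
```

```bash
python3 - <<'E'
from h import *
S=get_state();print(S['time'],np.round(S['ee_pos'],4),np.round(S['tcp_rot'],1),S['gripper_width'],S['wrist_force'],S['finger_force'])
w=shot('wrist');a=shot('scene')
v=np.vstack([cv2.resize(w['img'][60:360,170:470],(560,560)),]);v=np.hstack([v[:,:400],cv2.resize(a['img'][210:310,160:250],(400,560))]);cv2.imwrite('pics/m.png',v[:,:,::-1])
E
```

```text
39.9 [ 0.566  -0.326   0.1298] [-180.     0.   -10.3] 0.021273830272002404 [ 3.99693976 -0.25904383 -1.48044327] 29.484862089157104
```

View pics/m.png

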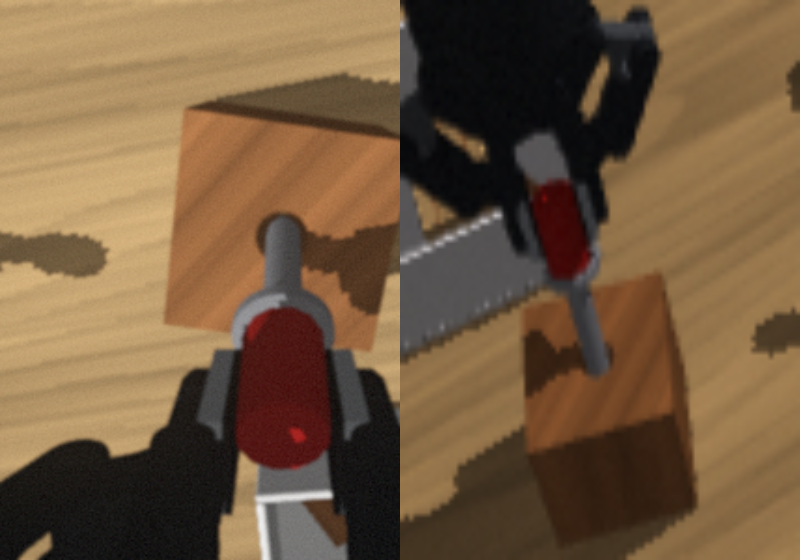

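play_rows(increments=[{"fingers":-1,"tx":-0.003,"ty":0.0005,"tz":0.012,"roll":0},{"fingers":-1,"tx":-0.006,"ty":0.001,"tz":0.024,"roll":0},{"fingers":-1,"tx":-0.008,"ty":0.0015,"tz":0.06,"roll":0},{"fingers":-1,"tx":-0.008,"ty":0.0015,"tz":0.1,"roll":0},{"fingers":-1,"tx":-0.008,"ty":0.0015,"tz":0.15,"roll":0}])

```text
time: 40.5
ee_pos: [0.5561, -0.3242, 0.2809]
tcp_rot: [-180.0, 0.3, -10.3]
wrist_force: [0.7, -1.4, -0.6]
gripper_width: 0.021
finger_force: 29.6
```

play_rows(increments=[{"fingers":-1,"tx":0,"ty":0.02,"tz":0.03,"roll":0},{"fingers":-1,"tx":0,"ty":0.06,"tz":0.05,"roll":0},{"fingers":-1,"tx":0,"ty":0.1,"tz":0.05,"roll":0},{"fingers":-1,"tx":0,"ty":0.14,"tz":0.05,"roll":0},{"fingers":-1,"tx":0,"ty":0.18,"tz":0.05,"roll":0}])

```text
time: 41.0
ee_pos: [0.557, -0.1434, 0.3311]
tcp_rot: [179.9, 0.1, -10.3]
wrist_force: [0.3, -0.6, -0.5]
gripper_width: 0.021
finger_force: 29.7
```

play_rows(increments=[{"fingers":-1,"tx":0,"ty":0.04,"tz":0,"roll":0},{"fingers":-1,"tx":0,"ty":0.08,"tz":0,"roll":0},{"fingers":-1,"tx":0,"ty":0.12,"tz":0,"roll":0},{"fingers":-1,"tx":0.006,"ty":0.16,"tz":0,"roll":0},{"fingers":-1,"tx":0.013,"ty":0.2,"tz":0,"roll":0}])

```text
time: 41.5
ee_pos: [0.5702, 0.0561, 0.331]
tcp_rot: [179.9, 0.1, -10.3]
wrist_force: [0.4, -0.3, -0.6]
gripper_width: 0.0212
finger_force: 29.7
```

```bash
cat > r.py <<'E'
from h import *
q=np.array([.4784,-.003,-.1804])
S=get_state();print(S['time'],np.round(S['ee_pos'],4),np.round(S['tcp_rot'],1),S['finger_force'],np.round(S['wrist_force'],1))
w=shot('wrist');T=np.array(w['T_tool_cam'])
def tooly0(u,v):
    d=T[:3,:3]@np.array([(u-w['cx'])/w['fx'],(v-w['cy'])/w['fy'],1]);c=T[:3,3];k=-c[1]/d[1] if abs(d[1])>.05 else None
    # ray nearly in plane: intersect with the pin line handled elsewhere
    return c,d
t=tip(w,'pin');print('pin tip px',t)
e=tip(w,'lock_eye');print('eye px',e,'pred',proj(w,C2W((.148,.076,.118),q)).round(1))
S2=S
M=np.linalg.inv(T)
for th in(0,8,12,15,18):
    th=np.radians(th);X=np.array([.0925*np.sin(th),0,-.0195+.0925*np.cos(th)]);c=M[:3,:3]@X+M[:3,3]
    print(np.degrees(th).round(),X.round(4),(w['fx']*c[0]/c[2]+w['cx']).round(1),(w['fy']*c[1]/c[2]+w['cy']).round(1))
save(w,'r%d.png'%(S['time']*100))
E
python3 r.py
```

```text
41.5 [0.5702 0.0561 0.331 ] [ 1.799e+02  1.000e-01 -1.030e+01] 29.66149538755417 [ 0.4 -0.3 -0.6]
pin tip px (324.416, 178.8, 0.65)
eye px (323.072, 152.92, 0.66) pred [321.  150.4]
0.0 [0.    0.    0.073] 323.3 212.9
8.0 [0.0129 0.     0.0721] 323.4 195.6
12.0 [0.0192 0.     0.071 ] 323.4 187.1
15.0 [0.0239 0.     0.0698] 323.4 180.7
18.0 [0.0286 0.     0.0685] 323.4 174.3
```

play_rows(increments=[{"fingers":-1,"tx":0.001,"ty":0,"tz":-0.02,"roll":0},{"fingers":-1,"tx":0.002,"ty":0,"tz":-0.04,"roll":0},{"fingers":-1,"tx":0.003,"ty":0,"tz":-0.055,"roll":0},{"fingers":-1,"tx":0.004,"ty":0,"tz":-0.064,"roll":0},{"fingers":-1,"tx":0.004,"ty":0,"tz":-0.064,"roll":0}])

```text
time: 42.15
ee_pos: [0.5748, 0.0543, 0.2651]
tcp_rot: [179.9, 0.1, -10.3]
wrist_force: [0.1, 0.2, -0.8]
gripper_width: 0.0211
finger_force: 29.7
```

```bash
python3 r.py; python3 - <<'E'
from h import *
import glob
a=shot('scene');b=shot('top')
f=sorted(glob.glob('pics/r*.png'),key=lambda s:int(s[6:-4]))[-1];w=cv2.imread(f)
q=np.array([.4784,-.003,-.1804])
print('pred eye scene',proj(a,C2W((.148,.076,.118),q)),tip(a,'lock_eye'),tip(a,'pin'),'top',proj(b,C2W((.148,.076,.118),q)),tip(b,'lock_eye'),tip(b,'pin'))
A=cv2.resize(w[80:240,240:400],(400,400));B=cv2.resize(a['img'][145:205,310:370],(400,400))[:,:,::-1]
cv2.imwrite('pics/n.png',np.hstack([A,B]))
E
```

```text
42.15 [0.5748 0.0543 0.2651] [ 1.799e+02  1.000e-01 -1.030e+01] 29.710914194583893 [ 0.1  0.2 -0.8]
pin tip px (323.712, 177.32000000000002, 0.97)
eye px (317.504, 171.32, 0.76) pred [319.8 170.6]
0.0 [0.    0.    0.073] 323.3 212.9
8.0 [0.0129 0.     0.0721] 323.4 195.6
12.0 [0.0192 0.     0.071 ] 323.4 187.1
15.0 [0.0239 0.     0.0698] 323.4 180.7
18.0 [0.0286 0.     0.0685] 323.4 174.3
pred eye scene [339.92241184 181.74587665] (339.20000000000005, 182.68, 0.83) (342.91200000000003, 178.4, 0.72) top [306.94586174 190.65093439] None None
```

View pics/n.png

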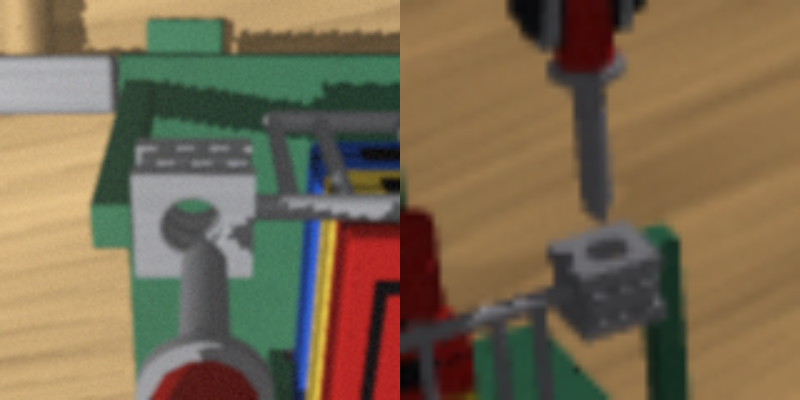

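play_rows(increments=[{"fingers":-1,"tx":0,"ty":0.0045,"tz":0,"roll":0},{"fingers":-1,"tx":0.0015,"ty":0.0042,"tz":-0.006,"roll":0},{"fingers":-1,"tx":0.003,"ty":0.0039,"tz":-0.012,"roll":0},{"fingers":-1,"tx":0.004,"ty":0.0037,"tz":-0.016,"roll":0},{"fingers":-1,"tx":0.005,"ty":0.0035,"tz":-0.02,"roll":0}])

```text
time: 43.1
ee_pos: [0.5804, 0.0585, 0.2454]
tcp_rot: [180.0, 0.0, -10.3]
wrist_force: [0.1, -0.1, -0.6]
gripper_width: 0.021
finger_force: 29.7
```

```bash
python3 r.py
```

```text
43.1 [0.5804 0.0585 0.2454] [180.    0.  -10.3] 29.714576303958893 [ 0.1 -0.1 -0.6]
pin tip px (323.392, 177.92, 0.88)
eye px (327.87199999999996, 185.32, 0.85) pred [327.8 184.3]
0.0 [0.    0.    0.073] 323.3 212.9
8.0 [0.0129 0.     0.0721] 323.4 195.6
12.0 [0.0192 0.     0.071 ] 323.4 187.1
15.0 [0.0239 0.     0.0698] 323.4 180.7
18.0 [0.0286 0.     0.0685] 323.4 174.3
```

play_rows(increments=[{"fingers":-1,"tx":0.0005,"ty":-0.0015,"tz":-0.003,"roll":0},{"fingers":-1,"tx":0.0015,"ty":-0.0018,"tz":-0.006,"roll":0}])

```text
time: 43.45
ee_pos: [0.5822, 0.0566, 0.2401]
tcp_rot: [180.0, -0.0, -10.3]
wrist_force: [0.3, -0.1, -0.5]
gripper_width: 0.0212
finger_force: 29.7
```

play_rows(increments=[{"fingers":-1,"tx":0.001,"ty":-0.0002,"tz":-0.003,"roll":0},{"fingers":-1,"tx":0.0015,"ty":-0.0003,"tz":-0.006,"roll":0}])

```text
time: 43.65
ee_pos: [0.5836, 0.0566, 0.2338]
tcp_rot: [-180.0, 0.0, -10.3]
wrist_force: [0.5, -0.7, -1.2]
gripper_width: 0.0208
finger_force: 29.7
```

play_rows(increments=[{"fingers":-1,"tx":0.0013,"ty":-0.0002,"tz":-0.005,"roll":0},{"fingers":-1,"tx":0.0026,"ty":-0.0005,"tz":-0.01,"roll":0}])

```text
time: 43.85
ee_pos: [0.5862, 0.0561, 0.2237]
tcp_rot: [-180.0, 0.0, -10.3]
wrist_force: [1.1, -0.3, -1.4]
gripper_width: 0.021
finger_force: 29.7
```

play_rows(increments=[{"fingers":-1,"tx":0.0013,"ty":-0.0002,"tz":-0.005,"roll":0},{"fingers":-1,"tx":0.0026,"ty":-0.0005,"tz":-0.01,"roll":0}])

```text
time: 44.05
ee_pos: [0.5887, 0.0556, 0.2136]
tcp_rot: [180.0, 0.0, -10.3]
wrist_force: [-0.0, -0.2, -1.0]
gripper_width: 0.0211
finger_force: 29.7
```

play_rows(increments=[{"fingers":-1,"tx":0.0013,"ty":-0.0002,"tz":-0.005,"roll":0},{"fingers":-1,"tx":0.0026,"ty":-0.0005,"tz":-0.01,"roll":0}])

```text
time: 44.25
ee_pos: [0.5914, 0.0551, 0.2037]
tcp_rot: [-180.0, 0.0, -10.3]
wrist_force: [0.6, 0.0, -1.0]
gripper_width: 0.0208
finger_force: 29.7
```

play_rows(increments=[{"fingers":-1,"tx":0.0013,"ty":-0.0002,"tz":-0.005,"roll":0},{"fingers":-1,"tx":0.002,"ty":-0.0004,"tz":-0.008,"roll":0}])

```text
time: 44.45
ee_pos: [0.5932, 0.0546, 0.1955]
tcp_rot: [180.0, 0.0, -10.3]
wrist_force: [0.0, 0.6, -1.2]
gripper_width: 0.0208
finger_force: 29.7
```

play_rows(increments=[{"fingers":-1,"tx":0.0005,"ty":-0.0001,"tz":-0.002,"roll":0},{"fingers":-1,"tx":0.001,"ty":-0.0002,"tz":-0.004,"roll":0}])

```text
time: 44.65
ee_pos: [0.5937, 0.0547, 0.1942]
tcp_rot: [179.9, 0.1, -10.3]
wrist_force: [-14.9, -2.3, 31.7]
gripper_width: 0.0207
finger_force: 32.7
```

play_rows(increments=[{"fingers":-1,"tx":-0.001,"ty":0,"tz":0.0035,"roll":0},{"fingers":-0.2,"tx":-0.001,"ty":0,"tz":0.0035,"roll":0},{"fingers":0.2,"tx":-0.001,"ty":0,"tz":0.0035,"roll":0},{"fingers":0.2,"tx":-0.001,"ty":0,"tz":0.0035,"roll":0}])

```text
time: 45.05
ee_pos: [0.5934, 0.0545, 0.1955]
tcp_rot: [-180.0, -0.0, -10.3]
wrist_force: [-0.4, 0.3, -0.4]
gripper_width: 0.0511
finger_force: 0.0
```

play_rows(increments=[{"fingers":0.2,"tx":-0.004,"ty":0,"tz":0.015,"roll":0},{"fingers":0.2,"tx":-0.01,"ty":0.0015,"tz":0.04,"roll":0},{"fingers":0.2,"tx":-0.01,"ty":0.0015,"tz":0.08,"roll":0},{"fingers":0.2,"tx":-0.01,"ty":0.0015,"tz":0.12,"roll":0},{"fingers":0.2,"tx":-0.03,"ty":0.0015,"tz":0.15,"roll":0}])

```text
time: 45.55
ee_pos: [0.5648, 0.0562, 0.3491]
tcp_rot: [-179.9, -0.2, -10.3]
wrist_force: [-0.5, 0.6, -0.1]
gripper_width: 0.0513
finger_force: 0.0
```

```bash
python3 - <<'E'
from h import *
q=np.array([.4784,-.003,-.1804])
S=get_state();print(S['time'],np.round(S['ee_pos'],4),S['wrist_force'])
w=shot('wrist');a=shot('scene')
for p in(w,a):
  h=cv2.cvtColor(p['img'],cv2.COLOR_RGB2HSV);red=(((h[...,0]<8)|(h[...,0]>172))&(h[...,1]>150)&(h[...,2]>50)).astype(np.uint8)
  n,l,st,ce=cv2.connectedComponentsWithStats(red);print([(st[i].tolist()) for i in range(1,n) if st[i,4]>25])
  print('grip top/mid/bot home pred',[proj(p,C2W((.148,.076,z),q)).round(1).tolist() for z in(.158,.14,.122)],'gate grip',proj(p,C2W((.148,0,.134),q)).round(1),tip(p,'gate_grip'))
  for n,z in(('case_red',.09),('case_yellow',.06),('case_blue',.03)):
    m=eyes.spot_in(p,n);print(n,m and (np.array(m[0]['extent'])*[640,400,640,400]).round(0),m and m[0]['confidence'])
E
```

```text
45.55 [0.5648 0.0562 0.3491] [-0.45678723  0.60199576 -0.05758887]
[[358, 134, 62, 112, 4819], [305, 136, 25, 36, 712]]
grip top/mid/bot home pred [[320.6, 160.6], [320.7, 152.0], [320.8, 144.3]] gate grip [405.2 149.3] (404.22400000000005, 148.6, 0.84)
case_red [362. 141. 419. 245.] 0.67
case_yellow [354. 132. 406. 219.] 0.55
case_blue [353. 121. 402. 216.] 0.9
[[335, 166, 10, 16, 129], [285, 176, 33, 23, 465], [315, 195, 6, 10, 40], [304, 198, 9, 10, 48]]
grip top/mid/bot home pred [[338.8, 167.6], [339.3, 174.0], [339.8, 180.4]] gate grip [311.6 184.4] (311.616, 185.20000000000002, 0.9)
case_red [283. 177. 320. 206.] 0.96
case_yellow [288. 192. 322. 216.] 0.59
case_blue [287. 204. 326. 221.] 0.64
```

```bash
python3 -c "
from station import workorder
print(workorder.sign_off())"
```

```text
the job is handed in; nothing more can be done
None
```

I've handed the job in at about 46 s on the robot clock: the offcut is in the bin, the blue, yellow and red cases are stacked against the backstop (no grey case was present), the gate is shut, and the pin is fully home; the hand-in gave no verdict.

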